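# Pack the two-layer hanging kit of a wooden wall relief

### The job

Finish packing the wooden kit box: stand the loose dark walnut block in the empty pocket at the bottom of the box, then fit the white divider panel (with its handle up) flat and level on the corner posts inside the box, over the blocks, and then lay the steel U-bracket, open side up, flat in the recess on the divider. Lower each part into place rather than dropping it, keep the two blocks already in the box in their pockets, and leave everything else on the bench where it is.

Things in the scene. Friction and masses are not known exactly. Their poses are not given: they have to be found in the camera images.
- box_floor (a point): Brown wooden kit box, fixed, open side up; centre of its inner floor, 8 mm above the bench. x, y along its sides, z up. Inside 136 (x) by 186 mm (y), walls 8 mm, rim 82 mm above this point. Three pockets in a row, centres y = -58, 0, +58 mm, each 46 x 46 mm, 14 mm deep; around them the floor is raised 14 mm. Two hold walnut blocks, one is empty (it varies).
- box_seat (a point): Centre of the box at the height of the tops of its corner posts, 53 mm above the inner floor. A 14 x 14 mm dark post stands in each inner corner; the divider's underside rests on all four.
- empty_pocket (a point): Centre of the floor of the empty pocket, painted green (46 x 46 mm, 14 mm deep, axes as the box). Inside the box the fingers have most room when they close along the box's x.
- block_c (a point): Centre of the loose dark walnut block to pack: 40 x 40 mm, 50 mm tall (z), standing on the bench, about 60 g, axes along its edges. It has 3 mm to spare on each side of the pocket, any of four turns; seated, its centre is 25 mm above the pocket floor. Hold it by its upper half so that the fingertips stay above the raised floor.
- handle (a point): Centre of the dark handle bar of the divider: bar 60 mm long (x), 16 mm thick (y), 48 mm high (z), in the middle of a white-painted panel 130 (x) by 180 (y) by 6 mm, about 300 g, flat on the bench. The point is 30 mm above the panel's underside. In the box, long side along long side, either way round, 3 mm to spare on each side; this point is then 83 mm above box_floor.
- recess (a point): Centre of the floor of the divider's recess, painted blue, 48 mm from the handle towards the divider's +y; 36 (x) by 76 mm (y), fence 5 mm high and 4 mm thick around it. Moves with the divider, axes as the handle. The floor is the panel's upper face. A flat aluminium plate is fixed on the other side.
- bracket_c (a point): Centre (half-way up) of the steel U-bracket: 30 mm wide (x), 70 mm long (y), 30 mm high, walls 5 mm, about 200 g, standing on its base, open side up. Fits the recess with 3 mm to spare on each side, length along the recess's y, either way round; centre then 15 mm above the recess floor. Pinch it over its width, fingertips 7 mm or more above its base to clear the fence.
- seated_a_c (a point): Centre of a walnut block (40 x 40 x 50 mm) already in its pocket: leave it there.
- seated_b_c (a point): Centre of the other walnut block (40 x 40 x 50 mm) already in its pocket: leave it there.
- offcut_c (a point): Bystander: pale maple offcut 45 x 30 mm, 85 mm tall, standing on the bench; its centre.
- glue_c (a point): Bystander: yellow glue bottle, 56 mm diameter, 150 mm tall, half-way up.
- mallet_grip (a point): Bystander: wooden-headed hammer lying at the back; middle of its handle.
- brush_grip (a point): Bystander: brush lying at the back; middle of its handle.

How it is judged:
By the outcome, as a careful person would: the job done as asked, in the order asked, and still so for the second after the job is handed in, with the robot touching nothing.
It also fails if it takes over 72 s, if anything falls off the work surface, if the arm or the gripper's body presses on something with over 40 N, if the wrist force passes 120 N, or if a joint passes its speed limit or range.

### The arm

A 6-joint arm with a two-finger parallel gripper is mounted at the origin on the work surface. World frame = base frame: x ahead of the robot, y to its left, z up, the work surface at z = 0. Lengths are in mm, angles in rad, forces in N, time in s.
With the tool pointing down it reaches from about 400 to 925 mm from the base axis. Payload 12.5 kg.
Tool frame: the origin (TCP) lies on the centre line of the jaws, within the pads' length; the fingertips stand 14 mm ahead of it and the grasp point (between the pads) lies 5 mm behind it; z points along the fingers, y is the direction in which the jaws open and shut (so a half turn about z gives the same grasp; the last joint's range is limited). The gripper opens to 95 mm and grips with 3 to 60 N. Pads are 20 mm wide; open, the fingers measure 119 mm over their backs; the gripper's body (75 mm by 180 mm) begins 59 mm behind the grasp point.
Start: joints at [-1.392, 0.491, 1.559, -0, 1.092, -0.106], TCP at [175.626, -599.834, 228.661] pointing down, gripper open.
Joint ranges: [-3.1, 3.1], [-0.84, 2.19], [0.05, 2.79], [-1.13, 4.28], [0.06, 2.93], [-2.69, 2.69]. Speed limits (rad/s): [2.22, 2.22, 2.79, 3.14, 3.14, 3.14].

### API

Orientations are given as [roll, pitch, yaw] about the fixed x, y, z axes, in that order (R = Rz(yaw) Ry(pitch) Rx(roll)).
In Python, from cell import * gives the robot as it stands.
- The arm moves only by the tool play_rows, never from a script. Its argument "moves" is a list of rows, each a list of 7 numbers: the shift along the tool's x, y, z in m, then the turn, a rotation vector about the tool's x, y, z in rad, then the opening in per cent of the stroke, from 0 (shut) to 100 (fully open). In form: [[tx, ty, tz, ax, ay, az, claw], ...]. A call has 1 to 8 rows; each row shifts and turns the pose as measured when the row begins, along the tool's axes as they then stand; what a row does not reach is not made up. A row lasts 1/10 s, in which the tool goes at most 50 mm and 8.59 degrees, less where a joint would pass 70% of its speed; a pose out of reach is approached as far as the arm can. A call is refused whole if a number of a shift passes 0.05 or a number of a turn 0.15, either way. A call with a gripper value outside its range is refused whole. The fingers move at their own pace and stop on an object; the grip force is fixed at half the most. Time passes only in rows, so rows that do not move let the fingers close. It gives the time, the measured TCP pose, the force and the opening at its end, in the units of the state.
- state(): the state, without advancing time (a new reading comes with each control period).
- read_camera(name): name is "scene" or "side" or "wrist"; returns a dict with "img" (400x640x3 uint8, red, green, blue), "fx", "fy", "cx", "cy" (pixels), "k1" (the pictures are not rectified: a ray, as slopes to the right and down, at radius r is drawn at 1 + k1 r^2 times it, then the intrinsics apply), "R" (3x3) and "t" (3): a world point X has camera coordinates R X + t. Camera axes: x right, y down, z forward; pixel columns grow to the right and rows downward; lengths in mm; the calibration is good to about 2 mm. A picture is of the moment at which its call begins. There is no depth.
- job_done(): hands the job in, once; it reports no verdict.
The state is a dict: "t": time; "joints": joint angles; "qvel": joint speeds; "tau": joint torques, N m; "eef_pos": TCP position; "tcp_rot": TCP orientation; "ft_force": force on the tool from outside, world axes, zero at the start; "moment": the same for the moment, N m; "opening": opening from 0.0 (shut) to 1.0 (fully open).
Only numpy, scipy, OpenCV 4.12 (cv2) and the standard library are available. Lean on these libraries where they do the work, as an engineer would, in place of code of your own. Each camera call takes 0.05 s, during which the arm holds its last target.

## Working session

There is one attempt and no reset: what is moved stays moved. The work goes in short steps, Python scripts to look and compute and a tool call to move; the robot and the scene stay as the last step left them, time stands still between calls to the robot, and variables do not carry over. Pictures are saved under pics/ and viewed, and the job is handed in when it is done.

Besides the shell and the picture viewer there is one more tool, called after "Request:" as name(argument=value, ...), one argument or row to a line, values as JSON. play_rows: Moves the arm, as the interface text tells. Its arguments: {"type":"object","properties":{"moves":{"type":"array"}},"required":["moves"]}

```bash
ls; mkdir -p pics; python3 - <<'E'
from cell import *
import cv2
for n in ["scene","side"]:
    c=read_camera(n); cv2.imwrite(f"pics/{n}0.png",c["img"][:,:,::-1]); print(n,c["fx"],c["fy"],c["cx"],c["cy"],c["k1"],c["R"],c["t"])
print(state())
E
```

```text
pics
scene 498.7938786023666 498.7938786023666 325.15212285773475 190.53369988461327 -0.14826440328084525 [[-0.56023639  0.82829315 -0.00810203]
 [ 0.6817777   0.45553789 -0.57241977]
 [-0.47044059 -0.32621418 -0.8199207 ]] [ 333.89799154 -334.35254596 1478.32791019]
side 409.42918431882265 409.42918431882265 312.5258963902477 201.3737106492237 -0.07041544155683244 [[ 0.94085698 -0.33844148 -0.01566847]
 [-0.18400683 -0.47160792 -0.86239635]
 [ 0.28448132  0.81427473 -0.50599115]] [-562.99849363  151.69504921  871.07638062]
{'t': 0.1, 'joints': array([-1.39160701e+00,  4.91521698e-01,  1.55940862e+00,  3.29360187e-05,
        1.09168341e+00, -1.05635518e-01]), 'qvel': array([ 3.79706623e-04, -2.83949017e-03, -5.13361069e-04, -2.99561665e-04,
        1.10179296e-03, -5.87566933e-05]), 'tau': array([ 4.90995735e-03, -6.13622832e+01, -2.58605880e+01,  6.94875629e-02,
        4.70440881e-02, -5.70591578e-05]), 'eef_pos': array([ 175.58939339, -599.61427162,  228.09931821]), 'tcp_rot': array([-3.14058034e+00, -1.36711090e-04,  2.84809567e-01]), 'ft_force': array([0.25181698, 0.04011354, 0.08226874]), 'moment': array([0.05979961, 0.03238152, 0.02022796]), 'opening': 0.9964973343593422}
```

View pics/scene0.png

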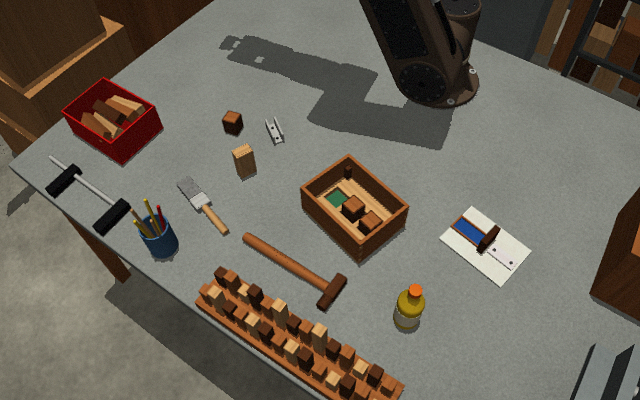

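View pics/side0.png

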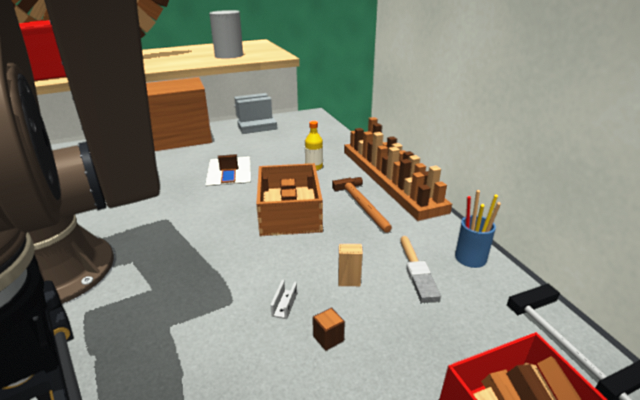

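The scene view shows the block at (232,122), bracket (275,131), box centred at (355,205) with green pocket at (338,198), and divider (485,245) with its blue recess on the left. I'll enlarge these for corners.

```bash
cat > h.py <<'E'
from cell import *
import cv2, numpy as np
def und(c,uv):
    K=np.array([[c["fx"],0,c["cx"]],[0,c["fy"],c["cy"]],[0,0,1.]])
    p=cv2.undistortPoints(np.array(uv,float).reshape(-1,1,2),K,np.array([c["k1"],0,0,0.]))[:,0]
    return p
def plane(c,uv,z):
    p=und(c,uv); d=np.c_[p,np.ones(len(p))]@c["R"]; o=-c["R"].T@c["t"]
    return o+d*((z-o[2])/d[:,2])[:,None]
def proj(c,X):
    X=np.atleast_2d(X); K=np.array([[c["fx"],0,c["cx"]],[0,c["fy"],c["cy"]],[0,0,1.]])
    return cv2.projectPoints(X.astype(float),cv2.Rodrigues(c["R"])[0],c["t"],K,np.array([c["k1"],0,0,0.]))[0][:,0]
def crop(c,name,x,y,w,h,s):
    cv2.imwrite("pics/"+name,cv2.resize(np.ascontiguousarray(c["img"][y:y+h,x:x+w,::-1]),None,fx=s,fy=s,interpolation=cv2.INTER_CUBIC))
E
python3 - <<'E'
from h import *
c=read_camera("scene")
crop(c,"a1.png",215,100,80,60,10)
crop(c,"a2.png",295,150,120,110,5)
crop(c,"a3.png",430,200,110,90,7)
E
```

```text
(no output)
```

View pics/a1.png

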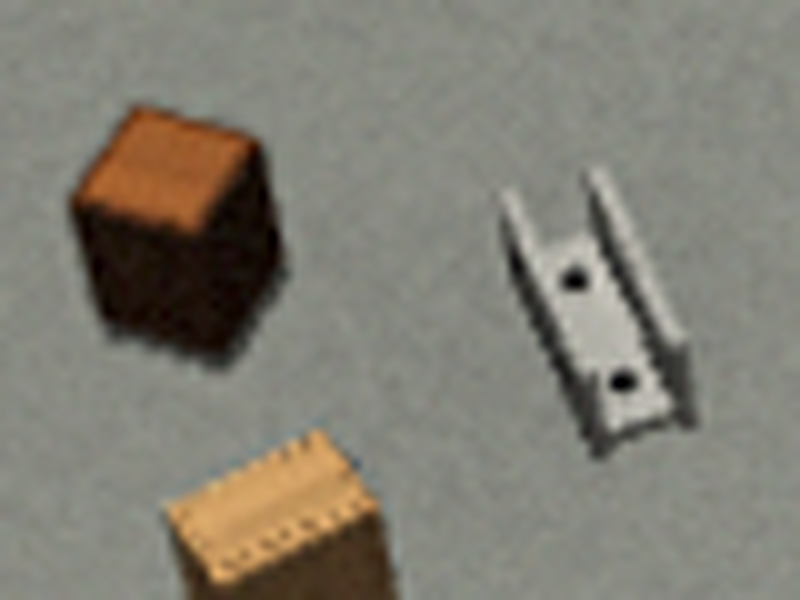

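View pics/a2.png

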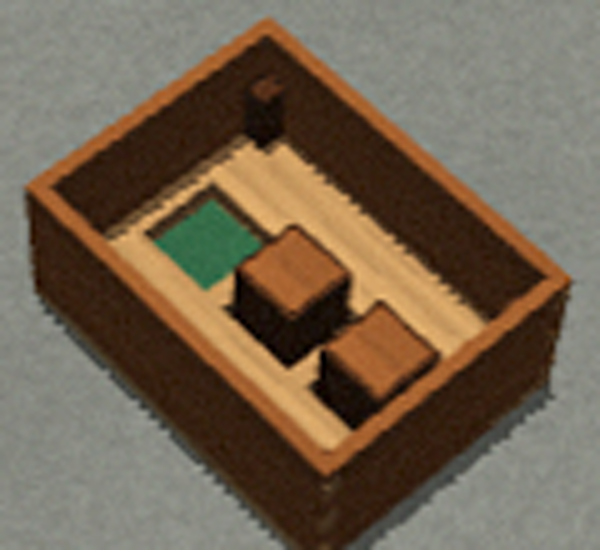

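View pics/a3.png

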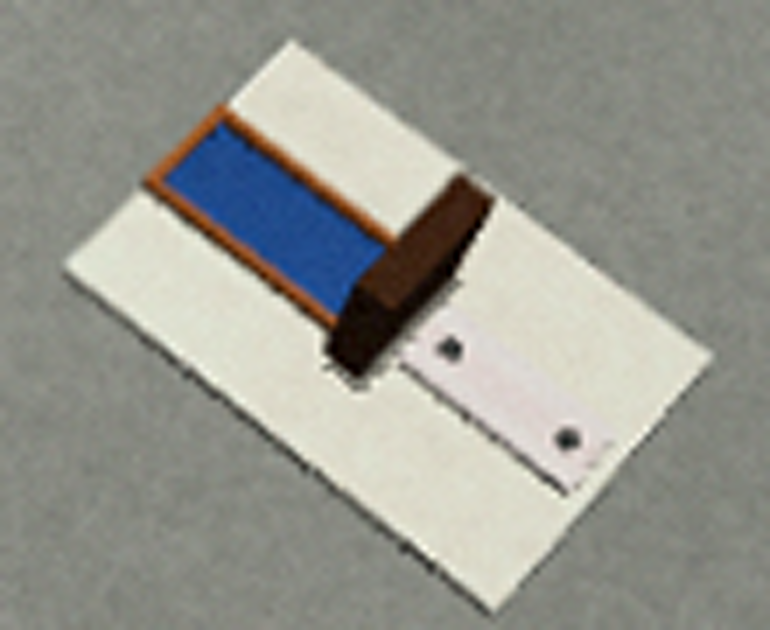

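```bash
cat > c1.py <<'E'
from h import *
c=read_camera("scene")
def P(pts,s,ox,oy,z):
    a=(np.array(pts,float)+.5)/s-.5+[ox,oy]
    return plane(c,a,z)
def rep(n,q):
    e=np.diff(np.r_[q,q[:1]],axis=0)[:,:2]
    print(n,"centre",q.mean(0).round(1),"edges",np.linalg.norm(e,axis=1).round(1),"yaw",np.degrees(np.arctan2(e[:,1],e[:,0])).round(1))
rep("block",P([(140,105),(262,145),(198,230),(75,200)],10,215,100,50))
rep("box",P([(268,18),(572,280),(328,472),(28,187)],5,295,150,90))
rep("div",P([(292,38),(712,355),(492,612),(65,265)],7,430,200,6))
rep("offcut",P([(322,430),(380,505),(218,582),(168,505)],10,215,100,85))
h=P([(575,278),(622,380)],10,215,100,5); print("bracket holes",h.round(1)); rep("br",h)
rep("green",P([(212,200),(263,245),(205,288),(155,238)],5,295,150,8))
print("handle top",P([(465,180),(490,200),(390,305),(365,285)],7,430,200,54).mean(0).round(1))
print("recess",P([(222,108),(390,240),(335,325),(150,182)],7,430,200,11).round(1))
s=state();print(s["eef_pos"],s["tcp_rot"])
E
python3 c1.py
```

```text
block centre [ 491.  -374.6   50. ] edges [38.4 33.8 36.5 37.4] yaw [ 100.1    9.6  -74.3 -167. ]
box centre [551.2  49.3  90. ] edges [201.3 149.1 199.2 150.2] yaw [  75.2  -15.4 -104.5  165.4]
div centre [444.8 351.1   6. ] edges [178.9 131.  178.4 129.5] yaw [  78.2  -11.9 -102.3  168.3]
offcut centre [ 585.4 -253.    85. ] edges [29.4 44.4 28.6 43. ] yaw [  68.4  -23.6 -114.3  157.4]
bracket holes [[ 431.8 -287.1    5. ]
 [ 454.2 -253.7    5. ]]
br centre [ 443.  -270.4    5. ] edges [40.2 40.2] yaw [  56.2 -123.8]
green centre [531.4 -10.4   8. ] edges [36.7 38.1 38.2 36.3] yaw [  76.4  -14.9 -106.5  162.7]
handle top [445.6 351.8  54. ]
recess [[406.6 268.9  11. ]
 [422.7 340.1  11. ]
 [463.1 337.8  11. ]
 [447.5 260.9  11. ]]
[ 175.59530233 -599.69225201  228.29771026] [-3.14094973e+00 -2.65698957e-05  2.84841423e-01]
```

Request:
play_rows(
  moves=[
    [0.047,-0.016,0,0,0,0,100],
    [0.047,-0.016,0,0,0,0,100],
    [0.047,-0.016,0,0,0,0,100],
    [0.047,-0.016,0,0,0,0,100],
    [0.047,-0.016,0,0,0,0,100],
    [0.047,-0.016,0,0,0,0,100],
    [0.047,-0.016,0,0,0,0,100],
    [0.037,-0.016,0,0,0,0,100],
  ],
)

```text
t: 1.0
eef_pos: [493.8, -372.9, 226.7]
tcp_rot: [-3.14, 0.001, 0.275]
ft_force: [-0.7, -1.2, 0.3]
opening: 1.002
```

```bash
cat >> h.py <<'E'
from scipy.spatial.transform import Rotation as Ro
def go(x,y,z,yawdeg):
    s=state(); p=s["eef_pos"]; R=Ro.from_euler('xyz',s["tcp_rot"])
    d=R.inv().apply(np.array([x,y,z])-p)
    T=Ro.from_euler('xyz',[np.pi,0,np.radians(yawdeg)])
    rv=(R.inv()*T).as_rotvec()
    print("t",round(s["t"],2),"pos",p.round(1),"rpy",np.degrees(s["tcp_rot"]).round(1),"F",s["ft_force"].round(1),"op",round(s["opening"],3),"q6",s["joints"][5].round(2))
    print("tool shift m",(d/1000).round(4),"turn",rv.round(3))
def shot(n,name):
    c=read_camera(n); cv2.imwrite("pics/"+name,c["img"][:,:,::-1]); return c
E
python3 - <<'E'
from h import *
go(491,-375,150,12)
c=shot("wrist","w1.png"); print(c["R"],c["t"])
E
```

```text
t 1.0 pos [ 493.8 -372.9  226.7] rpy [-179.9    0.    15.8] F [-0.7 -1.2  0.3] op 1.002 q6 0.54
tool shift m [-0.0032  0.0014  0.0767] turn [-0.001  0.001  0.066]
[[ 0.27186616 -0.96233366 -0.00165008]
 [-0.93303187 -0.26400733  0.24444154]
 [-0.23566996 -0.06491581 -0.96966263]] [-492.74814026  335.5013526   480.17427482]
```

View pics/w1.png

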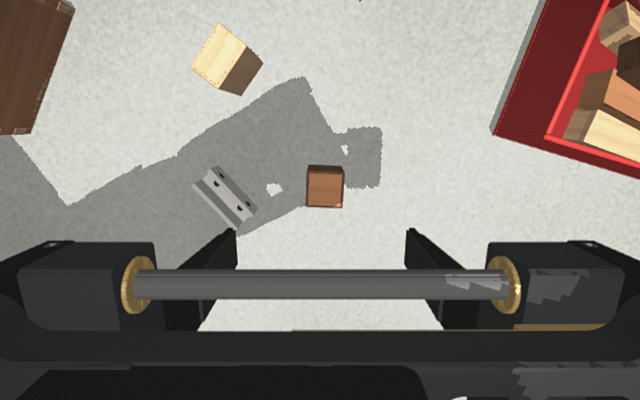

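The block's top appears at (325,187) between the fingers, with the bracket at (226,197). I'll get the outlines via colour masks.

```bash
python3 - <<'E'
from h import *
c=read_camera("wrist"); I=c["img"]
crop(c,"w1a.png",180,150,180,100,4)
hsv=cv2.cvtColor(I,cv2.COLOR_RGB2HSV)
m=((hsv[...,0]<20)&(hsv[...,1]>100)&(hsv[...,2]>90)).astype(np.uint8); m[230:]=0;m[:155]=0;m[:,:280]=0;m[:,370:]=0
k=max(cv2.findContours(m,0,1)[0],key=cv2.contourArea)
r=cv2.minAreaRect(k);b=cv2.boxPoints(r);print(b)
q=plane(c,b,50);e=np.diff(np.r_[q,q[:1]],axis=0)[:,:2];print(q.mean(0),np.linalg.norm(e,axis=1),np.degrees(np.arctan2(e[:,1],e[:,0])))
E
```

```text
[[308.35068 209.63576]
 [310.00906 174.80995]
 [345.30997 176.49095]
 [343.65158 211.31676]]
[ 494.97923232 -376.66676468   50.        ] [37.75726718 36.94417599 37.80375332 37.95241461] [  12.76869151  -76.80704258 -165.70264985  103.13181747]
```

View pics/w1a.png

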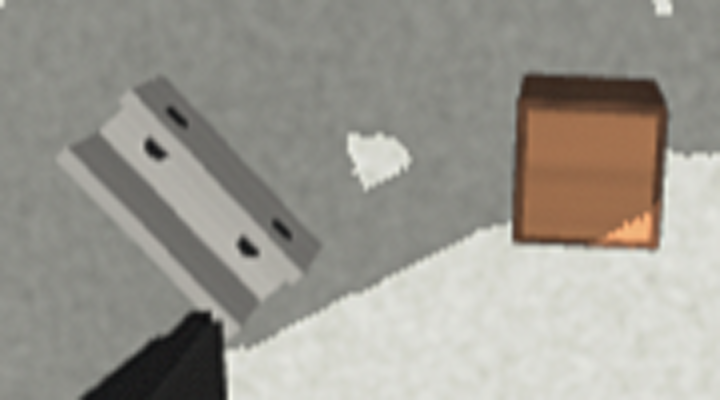

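Request:
play_rows(
  moves=[
    [0,0.003,0.045,0,0,0.048,100],
    [0,0,0.045,0,0,0,100],
    [0,0,0.045,0,0,0,100],
    [0,0,0.025,0,0,0,100],
    [0,0,0.01,0,0,0,100],
    [0,0,0,0,0,0,100],
  ],
)

```text
t: 1.7
eef_pos: [496.6, -375.0, 52.2]
tcp_rot: [3.14, -0.001, 0.232]
ft_force: [0.7, 0.2, -0.2]
opening: 1.002
```

```bash
python3 - <<'E'
from h import *
go(494.5,-376.4,37,13)
c=shot("wrist","w2.png")
E
```

```text
t 1.7 pos [ 496.6 -375.    52.2] rpy [ 1.799e+02 -1.000e-01  1.330e+01] F [ 0.7  0.2 -0.2] op 1.002 q6 0.59
tool shift m [-0.0023  0.0008  0.0152] turn [ 0.002 -0.001  0.005]
```

View pics/w2.png

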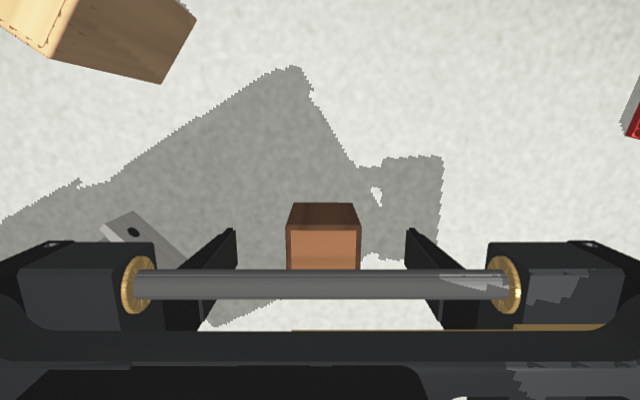

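Request:
play_rows(
  moves=[
    [-0.002,0.001,0.01,0,0,0,100],
    [0,0,0.005,0,0,0,100],
    [0,0,0,0,0,0,30],
    [0,0,0,0,0,0,30],
    [0,0,0,0,0,0,30],
    [0,0,0,0,0,0,30],
    [0,0,0,0,0,0,30],
  ],
)

```text
t: 2.45
eef_pos: [496.7, -378.9, 42.4]
tcp_rot: [3.132, -0.007, 0.232]
ft_force: [0.4, -0.0, 0.7]
opening: 0.636
```

```bash
python3 - <<'E'
from h import *
go(494.5,-376.4,37,13)
E
```

```text
t 2.45 pos [ 496.7 -378.9   42.4] rpy [179.4  -0.4  13.3] F [ 0.4 -0.   0.7] op 0.636 q6 0.58
tool shift m [-0.0016 -0.003   0.0054] turn [ 0.01  -0.007  0.005]
```

Request:
play_rows(
  moves=[
    [-0.002,-0.003,0.005,0.01,-0.007,0,55],
    [0,0,0.001,0,0,0,55],
    [0,0,0,0,0,0,55],
  ],
)

```text
t: 2.75
eef_pos: [493.9, -376.2, 36.0]
tcp_rot: [-3.141, 0.001, 0.232]
ft_force: [-0.1, 0.4, -0.5]
opening: 0.552
```

```bash
python3 - <<'E'
from h import *
go(494.5,-376.4,37,13)
E
```

```text
t 2.75 pos [ 493.9 -376.2   36. ] rpy [-1.799e+02  1.000e-01  1.330e+01] F [-0.1  0.4 -0.5] op 0.552 q6 0.58
tool shift m [ 0.0006  0.0003 -0.001 ] turn [-0.001  0.001  0.005]
```

Request:
play_rows(
  moves=[
    [0,0,-0.001,0,0,0,20],
    [0,0,0,0,0,0,20],
    [0,0,0,0,0,0,20],
    [0,0,0,0,0,0,20],
  ],
)

```text
t: 3.15
eef_pos: [493.9, -376.2, 36.9]
tcp_rot: [-3.14, 0.001, 0.232]
ft_force: [0.2, 0.4, 0.1]
opening: 0.42
```

```bash
python3 - <<'E'
from h import *
go(536,-7,200,75)
E
```

```text
t 3.15 pos [ 493.9 -376.2   36.9] rpy [-1.799e+02  1.000e-01  1.330e+01] F [0.2 0.4 0.1] op 0.42 q6 0.58
tool shift m [ 0.1256 -0.3498 -0.1628] turn [-0.002  0.    -1.077]
```

Request:
play_rows(
  moves=[
    [0,0,0,0,0,0,20],
    [0,0,-0.02,0,0,0,20],
    [0,0,-0.045,0,0,-0.14,20],
    [0,0,-0.045,0,0,-0.14,20],
    [0,0,-0.045,0,0,-0.14,20],
    [0,0,0,0,0,-0.14,20],
    [0,0,0,0,0,-0.14,20],
    [0,0,0,0,0,-0.14,20],
  ],
)

```text
t: 3.95
eef_pos: [493.8, -376.1, 198.3]
tcp_rot: [-3.139, -0.001, 1.102]
ft_force: [0.2, -0.1, -0.4]
opening: 0.419
```

```bash
python3 - <<'E'
from h import *
go(536,-7,185,75)
shot("wrist","w3.png")
E
```

```text
t 3.95 pos [ 493.8 -376.1  198.3] rpy [-179.9   -0.    63.1] F [ 0.2 -0.1 -0.4] op 0.419 q6 -0.29
tool shift m [ 0.3482 -0.1292  0.0138] turn [-0.002 -0.001 -0.207]
```

View pics/w3.png

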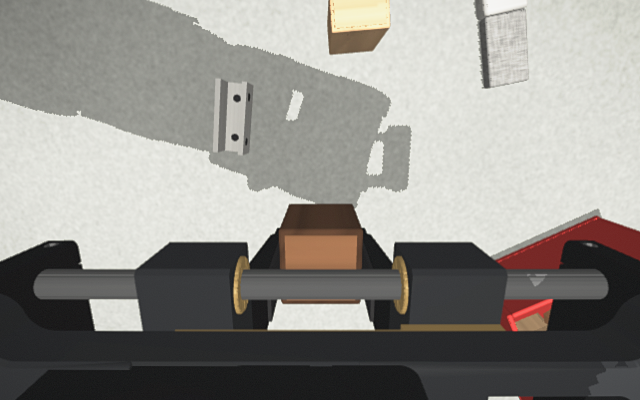

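Request:
play_rows(
  moves=[
    [0.045,-0.018,0,0,0,-0.1,20],
    [0.043,-0.024,0,0,0,-0.1,20],
    [0.04,-0.024,0,0,0,0,20],
    [0.04,-0.024,0,0,0,0,20],
    [0.02,-0.024,0,0,0,0,20],
    [0.0,-0.024,0,0,0,0,20],
    [0.0,-0.024,0,0,0,0,20],
    [0,0,0,0,0,0,20],
  ],
)

```text
t: 4.8
eef_pos: [395.3, -142.3, 196.9]
tcp_rot: [-3.138, -0.002, 1.295]
ft_force: [0.2, -0.0, -0.7]
opening: 0.418
```

```bash
python3 - <<'E'
from h import *
go(536,-7,185,75)
c=shot("wrist","w4.png")
s=state();R=Ro.from_euler('xyz',s["tcp_rot"]).as_matrix()
print(proj(c,[s["eef_pos"]+R@np.array([x,y,z]) for x,y,z in [(20,-20,-13),(20,20,-13),(20,-20,37),(20,20,37)]]).round(1))
E
```

```text
t 4.8 pos [ 395.3 -142.3  196.9] rpy [-1.798e+02 -1.000e-01  7.420e+01] F [ 0.2 -0.  -0.7] op 0.418 q6 -0.23
tool shift m [0.1685 0.0986 0.0117] turn [-0.004 -0.002 -0.014]
[[280.5 229.8]
 [365.9 229.8]
 [290.2 203.6]
 [354.9 203.6]]
```

View pics/w4.png

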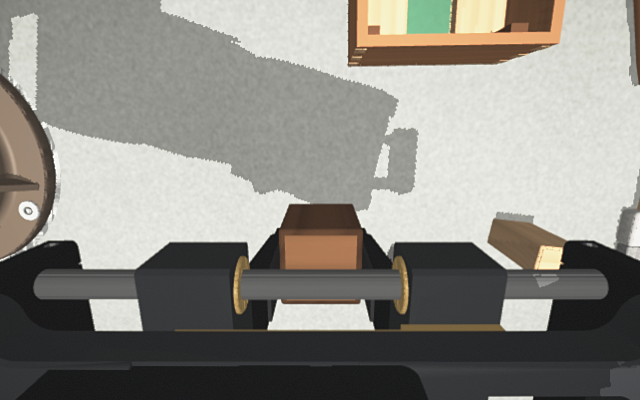

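Request:
play_rows(
  moves=[
    [0.02,0.025,0,0,0,0,20],
    [0.02,0.03,0,0,0,0,20],
    [0.02,0.03,0,0,0,0,20],
    [0.01,0.01,0,0,0,0,20],
    [0,0,0,0,0,-0.01,20],
  ],
)

```text
t: 5.35
eef_pos: [514.5, -102.2, 197.0]
tcp_rot: [3.141, -0.001, 1.293]
ft_force: [-0.0, 0.1, -0.2]
opening: 0.423
```

```bash
python3 - <<'E'
from h import *
go(536,-7,185,75)
c=shot("wrist","w5.png")
E
```

```text
t 5.35 pos [ 514.5 -102.2  197. ] rpy [ 1.80e+02 -1.00e-01  7.41e+01] F [-0.   0.1 -0.2] op 0.423 q6 -0.05
tool shift m [ 0.0974 -0.0055  0.0121] turn [ 0.    -0.001 -0.016]
```

View pics/w5.png

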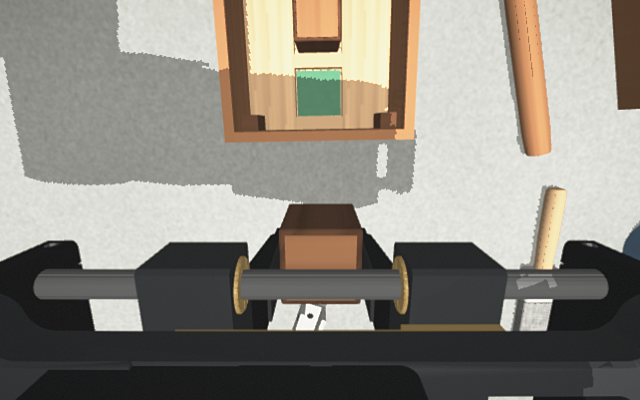

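Green pocket floor visible at about (297..342, 68..116); rim's near outer edge runs (224,142)–(413,138). I'll measure these.

```bash
python3 - <<'E'
from h import *
c=read_camera("wrist"); I=c["img"]
crop(c,"w5a.png",210,0,220,150,3.6)
hsv=cv2.cvtColor(I,cv2.COLOR_RGB2HSV)
m=((hsv[...,0]>60)&(hsv[...,0]<95)&(hsv[...,1]>80)).astype(np.uint8)
k=max(cv2.findContours(m,0,1)[0],key=cv2.contourArea)
b=cv2.boxPoints(cv2.minAreaRect(k));print(b.round(1))
for pts,z in ((b,8),(np.array([[215.,0],[224,142],[413,138],[419,0]]),90)):
    q=plane(c,pts,z);e=np.diff(np.r_[q,q[:1]],axis=0)[:,:2];print(q.round(1),q.mean(0).round(1),np.linalg.norm(e,axis=1).round(1),np.degrees(np.arctan2(e[:,1],e[:,0])).round(1))
E
```

```text
[[297.8  70.9]
 [339.9  69.6]
 [341.3 113. ]
 [299.2 114.3]]
[[524.8  17.7   8. ]
 [565.8   7.4   8. ]
 [556.3 -33.6   8. ]
 [514.  -23.    8. ]] [540.2  -7.9   8. ] [42.3 42.1 43.6 42.1] [ -14.1 -103.1  165.9   75.1]
[[482.5  67.8  90. ]
 [453.9 -30.2  90. ]
 [601.1 -68.8  90. ]
 [625.9  27.1  90. ]] [540.8  -1.1  90. ] [102.1 152.2  99.  149. ] [-106.3  -14.7   75.5  164.1]
```

View pics/w5a.png

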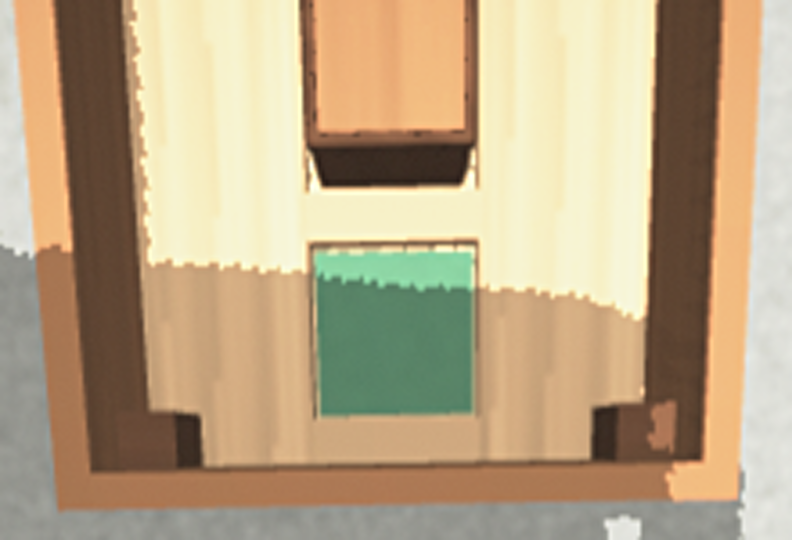

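```bash
python3 - <<'E'
from h import *
c=read_camera("wrist")
f=lambda L:(np.array(L,float)+.5)/3.6-.5+[210,0]
for pts,z in (([(309,242),(478,242),(479,415),(312,417)],22),([(90,471),(703,461)],90),([(57,510),(739,499)],90),([(318,131),(468,131)],58)):
    q=plane(c,f(pts),z);e=np.diff(np.r_[q,q[:1]],axis=0)[:,:2];print(q.mean(0).round(1),np.linalg.norm(e,axis=1).round(1),np.degrees(np.arctan2(e[:,1],e[:,0])).round(1))
E
```

```text
[538.9  -8.5  22. ] [45.1 44.6 46.1 45.1] [ -15.9 -104.6  164.7   74.1]
[530.  -41.8  90. ] [136. 136.] [-15. 165.]
[528. -50.  90.] [152.5 152.5] [-15. 165.]
[550.  31.  58.] [35. 35.] [-15.9 164.1]
```

```bash
python3 - <<'E'
from h import *
go(539,-8.3,140,75)
E
```

```text
t 5.5 pos [ 512.4 -102.9  197.3] rpy [-180.   -0.   74.] F [-0.1 -0.4 -0.5] op 0.421 q6 -0.05
tool shift m [ 0.0983 -0.0004  0.0573] turn [-0.    -0.001 -0.017]
```

Request:
play_rows(
  moves=[
    [0.035,0,0,0,0,-0.017,20],
    [0.035,0,0.01,0,0,0,20],
    [0.022,0,0.02,0,0,0,20],
    [0.003,0,0.02,0,0,0,20],
    [0,0,0.005,0,0,0,20],
    [0,0,0,0,0,0,20],
  ],
)

```text
t: 6.1
eef_pos: [534.4, -12.7, 142.8]
tcp_rot: [3.141, -0.0, 1.301]
ft_force: [0.1, -0.1, 0.2]
opening: 0.421
```

```bash
python3 - <<'E'
from h import *
go(539,-8.3,100,75)
shot("wrist","w6.png")
E
```

```text
t 6.1 pos [534.4 -12.7 142.8] rpy [179.9  -0.   74.5] F [ 0.1 -0.1  0.2] op 0.421 q6 0.12
tool shift m [0.0054 0.0032 0.0428] turn [ 0.001 -0.    -0.008]
```

View pics/w6.png

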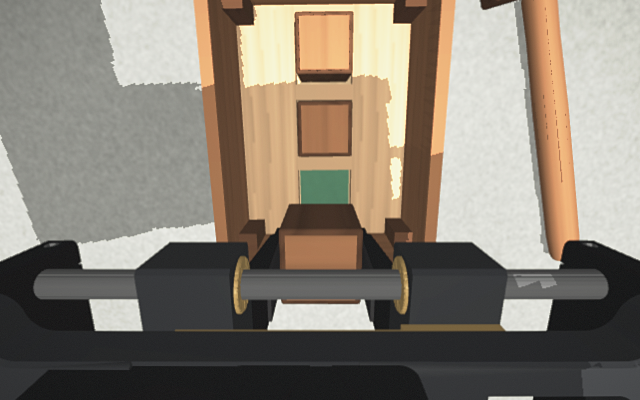

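Request:
play_rows(
  moves=[
    [0.005,0.003,0.01,0,0,-0.008,20],
    [0.001,0.001,0.02,0,0,0,20],
    [0,0,0.02,0,0,0,20],
    [0,0,0,0,0,0,20],
  ],
)

```text
t: 6.55
eef_pos: [542.0, -10.1, 94.0]
tcp_rot: [3.134, -0.001, 1.306]
ft_force: [-0.8, 0.1, -1.1]
opening: 0.422
```

```bash
python3 - <<'E'
from h import *
go(539,-8.3,75,75)
c=shot("wrist","w7.png")
crop(c,"w7a.png",180,60,260,180,3)
E
```

```text
t 6.55 pos [542.  -10.1  94. ] rpy [ 1.796e+02 -1.000e-01  7.480e+01] F [-0.8  0.1 -1.1] op 0.422 q6 0.12
tool shift m [ 0.0009 -0.0035  0.019 ] turn [ 0.008 -0.001 -0.003]
```

View pics/w7a.png

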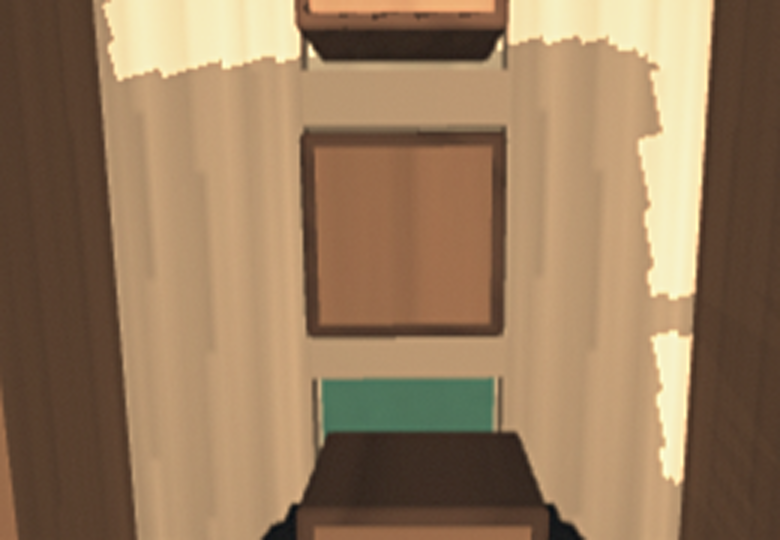

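Request:
play_rows(
  moves=[
    [0.001,-0.004,0.01,0.008,0,0,20],
    [0,0,0.005,0,0,0,20],
    [0,0,0,0,0,0,20],
  ],
)

```text
t: 6.9
eef_pos: [539.8, -8.4, 81.1]
tcp_rot: [3.138, -0.002, 1.306]
ft_force: [-0.2, 0.1, -0.6]
opening: 0.411
```

```bash
python3 - <<'E'
from h import *
go(539,-8.3,65,75)
c=shot("wrist","w8.png")
crop(c,"w8a.png",180,60,260,180,3)
E
```

```text
t 6.9 pos [539.8  -8.4  81.1] rpy [ 1.798e+02 -1.000e-01  7.480e+01] F [-0.2  0.1 -0.6] op 0.411 q6 0.13
tool shift m [-0.0001 -0.0008  0.0161] turn [ 0.004 -0.002 -0.003]
```

View pics/w8a.png

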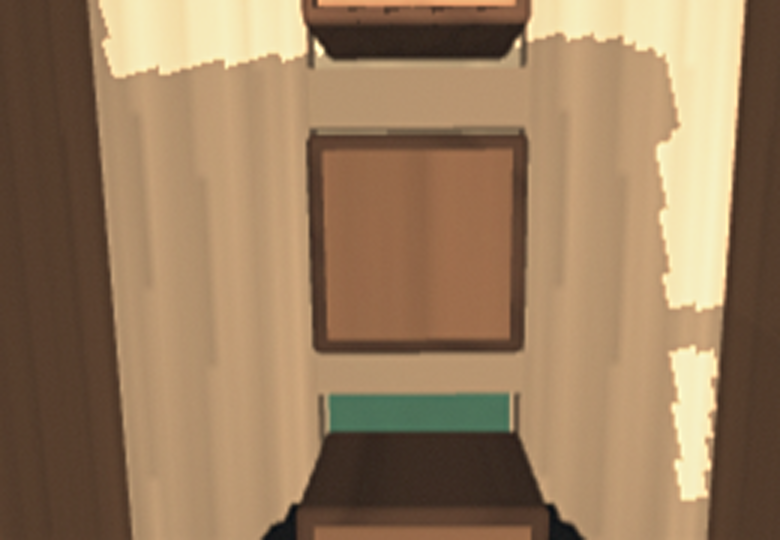

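```bash
python3 - <<'E'
from h import *
c=read_camera("wrist");s=state();R=Ro.from_euler('xyz',s["tcp_rot"]).as_matrix()
f=lambda L:(np.array(L,float)+.5)/3-.5+[180,60]
print("pocket far edge", (plane(c,f([(322,393),(517,393)]),22)-s["eef_pos"])@R)
print("block bottom front", (plane(c,f([(326,433),(520,433)]),s["eef_pos"][2]-37)-s["eef_pos"])@R)
go(539,-8.3,46,75)
E
```

```text
pocket far edge [[ 23.07740875 -22.60072421  59.41933513]
 [ 23.03130086  21.89450435  59.59328893]]
block bottom front [[ 19.39160843 -19.61692603  36.95514968]
 [ 19.34220698  20.44725676  37.11176751]]
t 7.0 pos [539.9  -8.4  81.5] rpy [ 1.798e+02 -1.000e-01  7.480e+01] F [-0.4 -0.8  0.1] op 0.422 q6 0.12
tool shift m [-0.0002 -0.001   0.0355] turn [ 0.004 -0.002 -0.003]
```

Request:
play_rows(
  moves=[
    [0,-0.001,0.01,0.004,-0.002,0,20],
    [0,0,0.01,0,0,0,20],
    [0,0,0.008,0,0,0,20],
    [0,0,0.003,0,0,0,20],
    [0,0,0,0,0,0,20],
  ],
)

```text
t: 7.5
eef_pos: [539.0, -8.1, 47.9]
tcp_rot: [3.142, 0.0, 1.306]
ft_force: [0.0, -0.0, -0.4]
opening: 0.419
```

```bash
python3 - <<'E'
from h import *
go(539,-8.3,45,75)
E
```

```text
t 7.5 pos [539.   -8.1  47.9] rpy [180.    0.   74.8] F [ 0.  -0.  -0.4] op 0.419 q6 0.13
tool shift m [-0.0002  0.0001  0.0029] turn [ 0.     0.    -0.003]
```

Request:
play_rows(
  moves=[
    [0,0,0.003,0,0,0,20],
    [0,0,0,0,0,0,20],
  ],
)

```text
t: 7.7
eef_pos: [539.2, -8.1, 44.9]
tcp_rot: [3.141, 0.0, 1.306]
ft_force: [-0.9, 0.1, -0.5]
opening: 0.418
```

```bash
python3 - <<'E'
from h import *
go(539,-8.3,45,75)
E
```

```text
t 7.7 pos [539.2  -8.1  44.9] rpy [180.    0.   74.8] F [-0.9  0.1 -0.5] op 0.418 q6 0.13
tool shift m [-0.0002 -0.0002 -0.0001] turn [ 0.     0.    -0.003]
```

Request:
play_rows(
  moves=[
    [0,0,0.0005,0,0,0,20],
    [0,0,0,0,0,0,70],
    [0,0,0,0,0,0,70],
    [0,0,0,0,0,0,70],
    [0,0,0,0,0,0,70],
    [0,0,-0.03,0,0,0,70],
    [0,0,-0.04,0,0,0,70],
    [0,0,-0.045,0,0,0,70],
  ],
)

```text
t: 8.5
eef_pos: [537.1, -7.9, 157.9]
tcp_rot: [-3.132, 0.002, 1.306]
ft_force: [1.0, 0.2, -0.3]
opening: 0.702
```

```bash
python3 - <<'E'
from h import *
go(444,351,200,-12)
go(444,351,200,168)
shot("wrist","w9.png")
E
```

```text
t 8.5 pos [537.1  -7.9 157.9] rpy [-1.795e+02  1.000e-01  7.480e+01] F [ 1.   0.2 -0.3] op 0.702 q6 0.13
tool shift m [ 0.3219 -0.1843 -0.0409] turn [-0.006  0.009  1.515]
t 8.5 pos [537.1  -7.9 157.9] rpy [-1.795e+02  1.000e-01  7.480e+01] F [ 1.   0.2 -0.3] op 0.702 q6 0.13
tool shift m [ 0.3219 -0.1843 -0.0409] turn [-0.009 -0.006 -1.626]
```

View pics/w9.png

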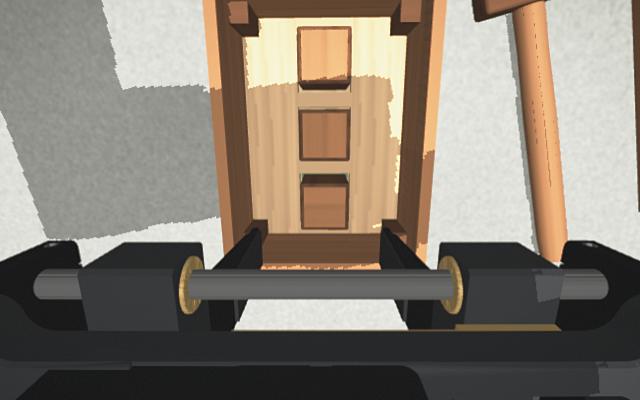

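The wrist view shows three blocks sitting level in their pockets at (325,55), (325,135) and (325,200). On to the divider.

Request:
play_rows(
  moves=[
    [0.03,-0.015,-0.025,0,0,0,70],
    [0.044,-0.025,-0.02,0,0,0,85],
    [0.044,-0.025,0,0,0,0,85],
    [0.044,-0.025,0,0,0,0,85],
    [0.044,-0.025,0,0,0,0,85],
    [0.044,-0.025,0,0,0,0,85],
    [0.044,-0.025,0,0,0,0,85],
    [0.024,-0.015,0,0,0,0,85],
  ],
)

```text
t: 9.35
eef_pos: [452.1, 344.3, 213.4]
tcp_rot: [3.131, -0.004, 1.298]
ft_force: [1.0, 0.2, 0.9]
opening: 0.85
```

Request:
play_rows(
  moves=[
    [0,0,0,0,0,-0.149,85],
    [0,0,0,0,0,-0.149,85],
    [0,0,0,0,0,-0.149,85],
    [0,0,0,0,0,-0.149,85],
    [0,0,0,0,0,-0.149,85],
    [0,0,0,0,0,-0.149,85],
    [0,0,0,0,0,-0.149,85],
    [0,0,0,0,0,-0.149,85],
  ],
)

```text
t: 10.15
eef_pos: [449.2, 349.5, 210.9]
tcp_rot: [3.134, 0.008, 2.502]
ft_force: [-0.0, -0.3, 1.7]
opening: 0.848
```

Request:
play_rows(
  moves=[
    [0,0,0,0,0,-0.149,85],
    [0,0,0,0,0,-0.149,85],
    [0,0,0,0,0,-0.149,85],
    [0,0,0,0,0,0,85],
  ],
)

```text
t: 10.55
eef_pos: [449.0, 349.4, 209.9]
tcp_rot: [3.138, 0.01, 2.955]
ft_force: [-0.1, -0.4, 0.3]
opening: 0.851
```

```bash
python3 - <<'E'
from h import *
go(445,351,120,168)
shot("wrist","w10.png")
E
```

```text
t 10.55 pos [449.  349.4 209.9] rpy [179.8   0.6 169.3] F [-0.1 -0.4  0.3] op 0.851 q6 -0.83
tool shift m [0.0052 0.0005 0.0899] turn [0.003 0.01  0.023]
```

View pics/w10.png

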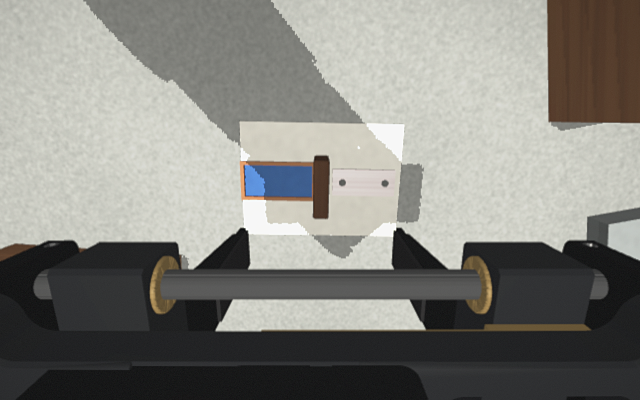

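```bash
python3 - <<'E'
from h import *
c=read_camera("wrist")
crop(c,"w10a.png",230,110,190,135,4)
E
```

```text
(no output)
```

View pics/w10a.png

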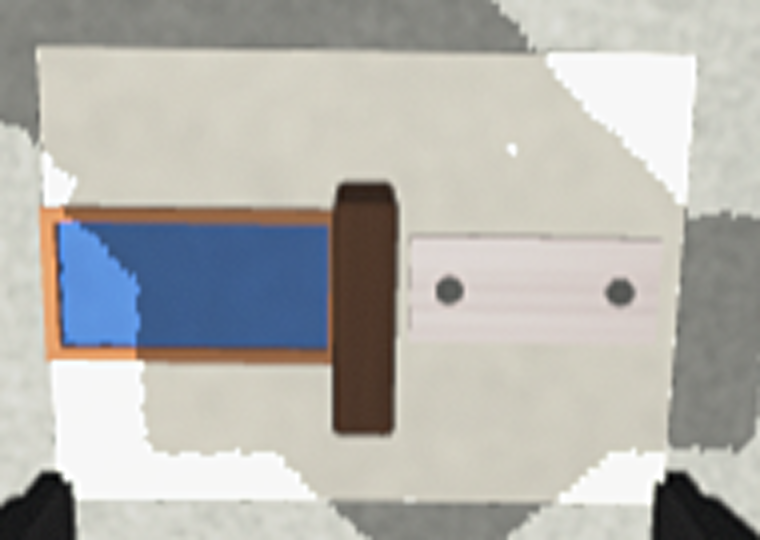

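```bash
python3 - <<'E'
from h import *
c=read_camera("wrist");s=state();R=Ro.from_euler('xyz',s["tcp_rot"]).as_matrix()
f=lambda L:(np.array(L,float)+.5)/4-.5+[230,110]
for pts,z in (([(38,47),(696,56),(667,503),(57,498)],6),([(335,204),(398,206),(394,435),(333,433)],54),([(41,208),(333,213),(333,363),(46,359)],11)):
    q=plane(c,f(pts),z);e=np.diff(np.r_[q,q[:1]],axis=0)[:,:2];print(q.mean(0).round(1),np.linalg.norm(e,axis=1).round(1),np.degrees(np.arctan2(e[:,1],e[:,0])).round(1))
    print(((q-s["eef_pos"])@R).mean(0).round(1))
go(445,351,120,168)
E
```

```text
[448.7 351.    6. ] [178.6 129.1 181.2 129.7] [  78.2  -11.1 -101.7  167.7]
[  2.7   0.8 204. ]
[448.5 350.8  54. ] [15.3 58.1 15.5 58. ] [  77.1  -11.7 -103.1  168.1]
[  2.3   0.7 156. ]
[438.5 302.6  11. ] [80.5 42.7 81.5 42.9] [  77.9  -11.4 -102.   167.2]
[  3.4 -48.7 198.8]
t 10.7 pos [449.1 349.4 210. ] rpy [179.8   0.6 168.9] F [ 0.2 -0.3 -0.6] op 0.852 q6 -0.83
tool shift m [0.0052 0.0005 0.09  ] turn [0.003 0.01  0.016]
```

Request:
play_rows(
  moves=[
    [0.003,0,0.03,0.003,0.01,0.015,50],
    [0,0,0.045,0,0,0,50],
    [0,0,0.045,0,0,0,50],
    [0,0,0.025,0,0,0,50],
    [0,0,0.01,0,0,0,50],
    [0,0,0,0,0,0,50],
  ],
)

```text
t: 11.3
eef_pos: [448.2, 351.3, 51.8]
tcp_rot: [3.137, 0.004, 2.914]
ft_force: [-0.2, 0.5, 1.0]
opening: 0.502
```

```bash
python3 - <<'E'
from h import *
go(448.6,350.9,32,168.1)
shot("wrist","w11.png")
E
```

```text
t 11.3 pos [448.2 351.3  51.8] rpy [179.7   0.2 166.9] F [-0.2  0.5  1. ] op 0.502 q6 -0.79
tool shift m [-0.0004 -0.0004  0.0198] turn [ 0.005  0.004 -0.02 ]
```

View pics/w11.png

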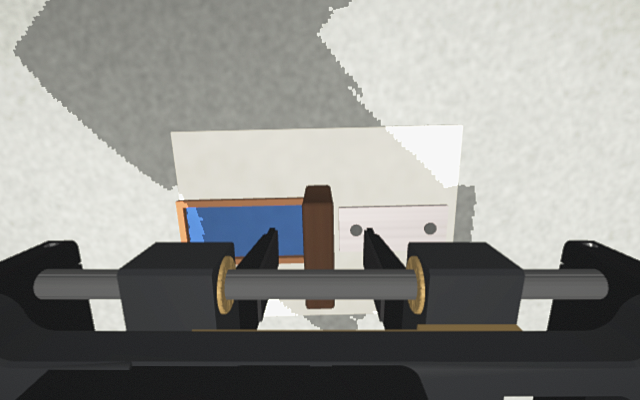

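Handle sits centred between the fingers (318 vs 320). Going down the rest and closing.

Request:
play_rows(
  moves=[
    [0,0,0.012,0.005,0.004,-0.02,50],
    [0,0,0.007,0,0,0,50],
    [0,0,0,0,0,0,50],
  ],
)

```text
t: 11.65
eef_pos: [450.1, 352.5, 35.5]
tcp_rot: [3.138, 0.005, 2.934]
ft_force: [-0.0, 1.2, 0.3]
opening: 0.498
```

```bash
python3 - <<'E'
from h import *
go(448.6,350.9,32,168.1)
E
```

```text
t 11.65 pos [450.1 352.5  35.5] rpy [179.8   0.3 168.1] F [-0.   1.2  0.3] op 0.498 q6 -0.81
tool shift m [ 0.0011 -0.0019  0.0035] turn [0.004 0.005 0.001]
```

Request:
play_rows(
  moves=[
    [0.001,-0.002,0.003,0.004,0.005,0,50],
    [0,0,0,0,0,0,5],
    [0,0,0,0,0,0,5],
    [0,0,0,0,0,0,5],
    [0,0,0,0,0,0,5],
    [0,0,0,0,0,0,5],
    [0,0,0,0,0,0,5],
  ],
)

```text
t: 12.35
eef_pos: [449.1, 350.9, 33.7]
tcp_rot: [3.141, 0.001, 2.934]
ft_force: [0.1, 1.2, -1.5]
opening: 0.163
```

```bash
python3 - <<'E'
from h import *
go(448.6,350.9,32,168.1)
E
```

```text
t 12.35 pos [449.1 350.9  33.7] rpy [180.    0.  168.1] F [ 0.1  1.2 -1.5] op 0.163 q6 -0.82
tool shift m [ 0.0005 -0.0001  0.0017] turn [0.001 0.001 0.   ]
```

Request:
play_rows(
  moves=[
    [0,0,0,0,0,0,5],
    [0,0,-0.01,0,0,0,5],
    [0,0,-0.03,0,0,0,5],
    [0,0,-0.04,0,0,0,5],
    [0,0,-0.04,0,0,0,5],
    [0,0,-0.04,0,0,0,5],
    [0,0,0,0,0,0.05,5],
    [0,0,0,0,0,0,5],
  ],
)

```text
t: 13.15
eef_pos: [447.4, 350.0, 202.0]
tcp_rot: [-3.14, -0.002, 2.883]
ft_force: [0.7, -0.3, -3.0]
opening: 0.166
```

```bash
python3 - <<'E'
from h import *
go(554,47.7,190,165)
shot("wrist","w12.png")
E
```

```text
t 13.15 pos [447.4 350.  202. ] rpy [-1.799e+02 -1.000e-01  1.652e+02] F [ 0.7 -0.3 -3. ] op 0.166 q6 -0.76
tool shift m [-0.1805 -0.2649  0.0121] turn [-0.002 -0.002  0.003]
```

View pics/w12.png

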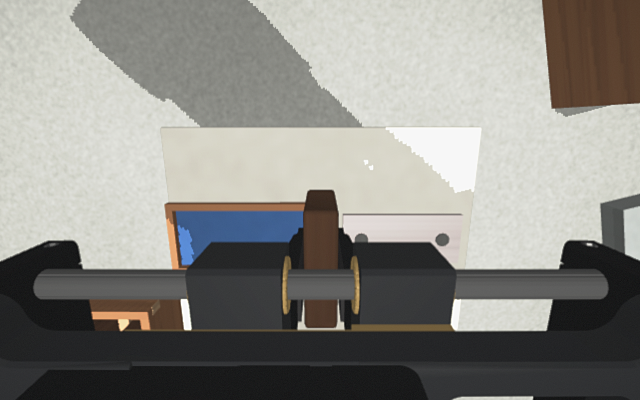

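```bash
python3 - <<'E'
from h import *
c=read_camera("wrist");s=state();R=Ro.from_euler('xyz',s["tcp_rot"]).as_matrix()
crop(c,"w12a.png",150,110,345,100,2.3)
e=[proj(c,s["eef_pos"]+R@np.array([65,y,27.7]))[0].round(1) for y in (-90,0,90)]; print(e)
I=c["img"].astype(int)
for x in (170,180,220,260,300,340,380,420,460,470): 
    col=I[110:150,x].sum(1); g=np.diff(col); print(x,110+np.argmax(np.abs(g)),g[np.argmax(np.abs(g))], end="; ")
print()
for y in (135,150,165,180):
    row=I[y].sum(1); print(y,[ (145+i) for i in np.argsort(-np.abs(np.diff(row[145:185])))[:2]],[ (460+i) for i in np.argsort(-np.abs(np.diff(row[460:495])))[:2]])
print((plane(c,[(162.5,127.5),(481,127.5)],s["eef_pos"][2]-27.7)-s["eef_pos"])@R)
E
```

```text
[array([159. , 127.6]), array([319.7, 127.4]), array([480.2, 127.4])]
170 126 -77; 180 127 68; 220 127 122; 260 127 116; 300 127 111; 340 127 116; 380 126 -62; 420 126 109; 460 126 89; 470 126 115; 
135 [np.int64(160), np.int64(156)] [np.int64(480), np.int64(479)]
150 [np.int64(161), np.int64(163)] [np.int64(478), np.int64(479)]
165 [np.int64(163), np.int64(146)] [np.int64(476), np.int64(477)]
180 [np.int64(165), np.int64(166)] [np.int64(475), np.int64(474)]
[[ 65.0458093  -88.19351823  28.09228757]
 [ 64.97325195  90.44704776  27.66248145]]
```

View pics/w12a.png

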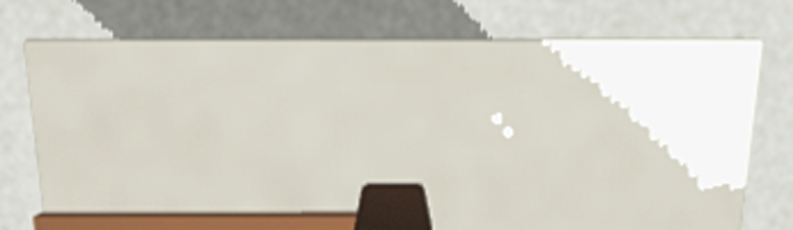

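```bash
python3 - <<'E'
from h import *
c=read_camera("scene"); print(plane(c,[(415,290)],150),plane(c,[(406,325)],0))
E
```

```text
[[704.90006429 280.1300285  150.        ]] [[716.96686722 289.75729392   0.        ]]
```

Bottle at about (710,285): well clear of the path (underside at 168 mm anyway).

Request:
play_rows(
  moves=[
    [-0.015,-0.02,0,0,0,0,5],
    [-0.025,-0.037,0,0,0,0,5],
    [-0.03,-0.045,0,0,0,0,5],
    [-0.03,-0.045,0,0,0,0,5],
    [-0.03,-0.045,0,0,0,0,5],
    [-0.025,-0.037,0,0,0,0,5],
    [-0.015,-0.02,0,0,0,0,5],
    [-0.005,-0.008,0,0,0,0,5],
  ],
)

```text
t: 14.1
eef_pos: [548.6, 60.7, 192.6]
tcp_rot: [-3.132, -0.017, 2.897]
ft_force: [-0.7, 0.8, -3.0]
opening: 0.165
```

Request:
play_rows(
  moves=[
    [0,0,0,0,0,0,5],
    [0,0,0,0,0,0,5],
  ],
)

```text
t: 14.3
eef_pos: [548.0, 60.3, 191.1]
tcp_rot: [-3.132, -0.02, 2.896]
ft_force: [-0.3, 1.2, -3.0]
opening: 0.169
```

```bash
python3 - <<'E'
from h import *
go(554,47.7,150,165)
shot("wrist","w13.png")
E
```

```text
t 14.3 pos [548.   60.3 191.1] rpy [-179.4   -1.2  165.9] F [-0.3  1.2 -3. ] op 0.169 q6 -1.33
tool shift m [-0.0098 -0.0104  0.041 ] turn [-0.01  -0.02   0.016]
```

View pics/w13.png

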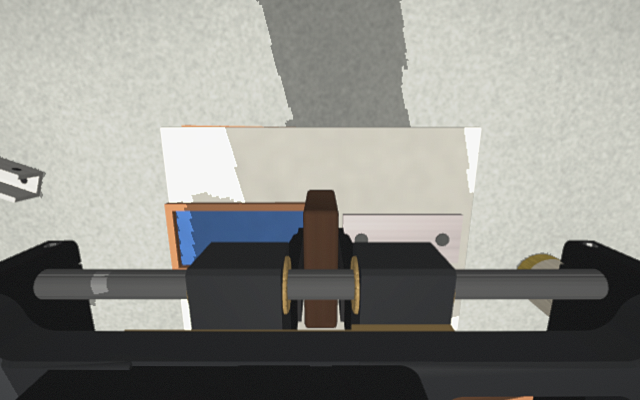

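Request:
play_rows(
  moves=[
    [-0.005,-0.005,0.005,-0.01,-0.02,0.016,5],
    [-0.005,-0.005,0,0,0,0,5],
    [0,0,0,0,0,0,5],
  ],
)

```text
t: 14.65
eef_pos: [554.2, 51.7, 186.1]
tcp_rot: [3.141, -0.001, 2.886]
ft_force: [0.2, 0.1, -2.4]
opening: 0.168
```

```bash
python3 - <<'E'
from h import *
go(554,47.7,140,165)
shot("wrist","w14.png");shot("scene","s14.png")
c=shot("side","d14.png"); crop(c,"d14a.png",200,80,180,170,4)
E
```

```text
t 14.65 pos [554.2  51.7 186.1] rpy [ 1.800e+02 -1.000e-01  1.653e+02] F [ 0.2  0.1 -2.4] op 0.168 q6 -1.34
tool shift m [-0.0009 -0.0039  0.0461] turn [ 0.    -0.001  0.006]
```

View pics/w14.png

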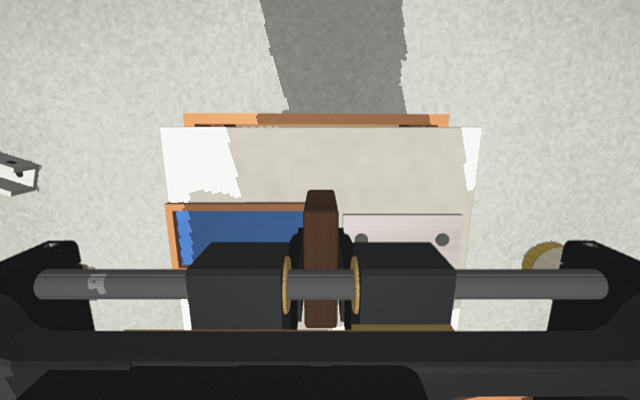

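View pics/s14.png

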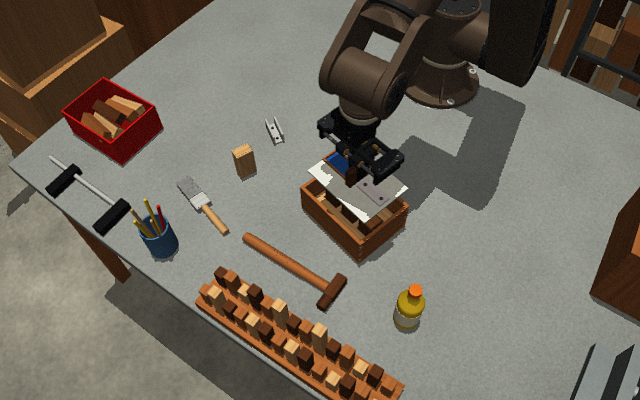

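View pics/d14a.png

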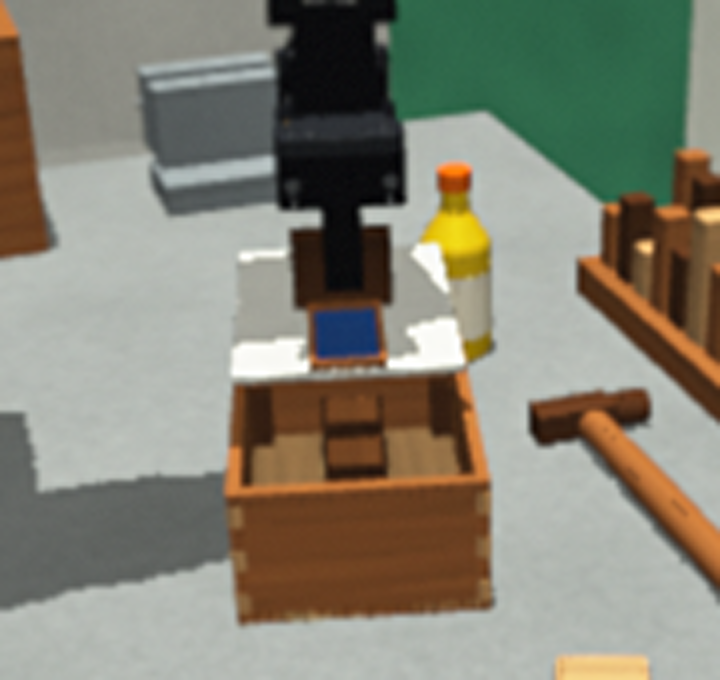

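The wrist view shows the box's far rim edge beyond the panel, (183,114)–(449,114); a good check for box centre and yaw along its length.

```bash
python3 - <<'E'
from h import *
c=read_camera("wrist");s=state();R=Ro.from_euler('xyz',s["tcp_rot"]).as_matrix()
crop(c,"w14a.png",175,105,285,30,2.8)
I=c["img"].astype(int)
for x in range(195,445,25):
    g=np.diff(I[105:122,x,2]); print(x,105+np.argmin(g), end="; ")
for y in (116,119,122):
    r=I[y,:,2]; print(y,175+np.argmin(np.diff(r[175:195])),435+np.argmax(np.diff(r[435:460])))
q=plane(c,[(183.5,114),(448.5,114.)],90);print(q,(q-s["eef_pos"])@R,np.linalg.norm(q[1]-q[0]))
m=q.mean(0)[:2]; d=(q[1]-q[0])[:2];d/=np.linalg.norm(d); print("yaw",np.degrees(np.arctan2(d[1],d[0])),"centre",m+76*np.array([d[1],-d[0]]))
E
```

```text
195 113; 220 113; 245 113; 270 113; 295 113; 320 113; 345 113; 370 113; 395 114; 420 114; 116 182 448
119 182 448
122 183 448
[[456.13745273 -29.44131082  90.        ]
 [507.01160667 164.72040483  90.        ]] [[  73.97355954 -103.30867713   96.09196348]
 [  73.98364265   97.40739567   96.18880782]] 200.71609641481663
yaw 75.31745549117377 centre [555.09275097  48.37634007]
```

View pics/w14a.png

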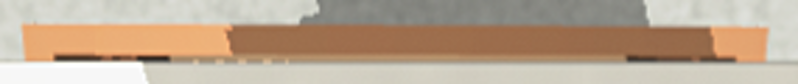

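Request:
play_rows(
  moves=[
    [-0.001,-0.0035,0.01,0,0,0.003,5],
    [0,0,0.02,0,0,0,5],
    [0,0,0.015,0,0,0,5],
    [0,0,0,0,0,0,5],
  ],
)

```text
t: 15.25
eef_pos: [553.9, 48.0, 138.8]
tcp_rot: [3.141, -0.0, 2.883]
ft_force: [0.9, -0.9, -2.9]
opening: 0.166
```

```bash
python3 - <<'E'
from h import *
go(554.5,48.1,128,165.1)
E
```

```text
t 15.25 pos [553.9  48.  138.8] rpy [180.   -0.  165.2] F [ 0.9 -0.9 -2.9] op 0.166 q6 -1.35
tool shift m [-0.0006  0.0003  0.0108] turn [ 0.001 -0.     0.001]
```

Request:
play_rows(
  moves=[
    [-0.0005,0,0.008,0,0,0.001,5],
    [0,0,0,0,0,0,5],
  ],
)

```text
t: 15.45
eef_pos: [554.4, 47.7, 130.2]
tcp_rot: [3.141, -0.0, 2.881]
ft_force: [0.1, 0.8, -3.4]
opening: 0.168
```

```bash
python3 - <<'E'
from h import *
go(554.5,48.1,125,165.1)
c=shot("wrist","w15.png");crop(c,"w15a.png",130,100,380,90,2.1)
c=shot("side","d15.png"); crop(c,"d15a.png",230,110,120,110,6)
c=shot("scene","s15.png"); crop(c,"s15a.png",290,140,130,120,5)
E
```

```text
t 15.45 pos [554.4  47.7 130.2] rpy [180.   -0.  165.1] F [ 0.1  0.8 -3.4] op 0.168 q6 -1.34
tool shift m [0.0001 0.0004 0.0052] turn [ 0. -0. -0.]
```

View pics/w15a.png

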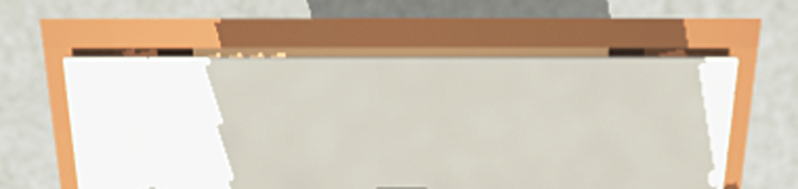

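View pics/d15a.png

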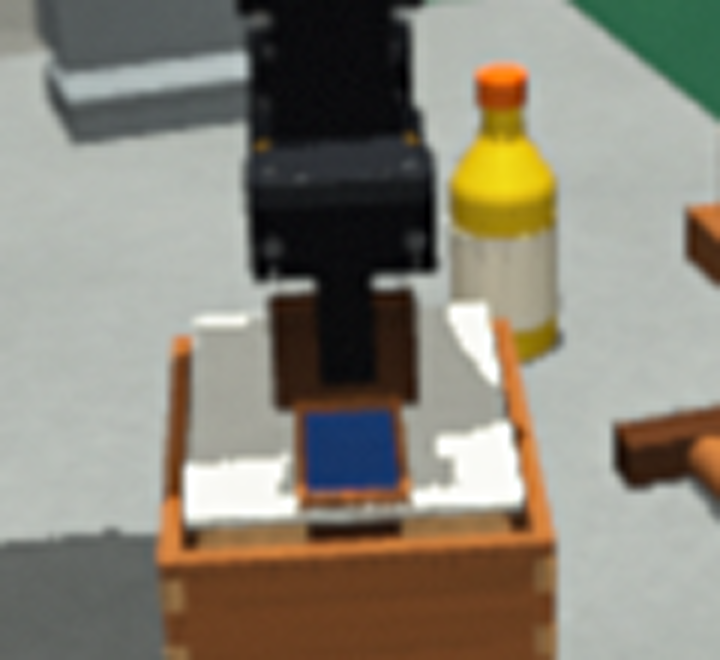

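View pics/s15a.png

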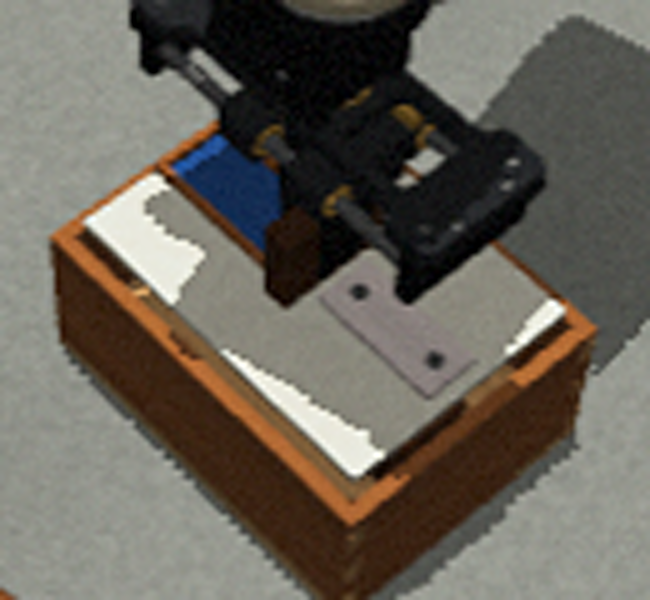

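```bash
python3 - <<'E'
from h import *
c=read_camera("wrist");s=state();R=Ro.from_euler('xyz',s["tcp_rot"]).as_matrix()
f=lambda L:(np.array(L,float)+.5)/2.1-.5+[130,100]
z=s["eef_pos"][2]
for n,p,zz in (("rim outer",[(41,19),(761,19)],90),("rim inner",[(72,48),(729,49)],90),("panel",[(63,58),(738,58)],z-27.7)):
    print(n,((plane(c,f(p),zz)-s["eef_pos"])@R).round(1))
E
```

```text
rim outer [[  75.7 -100.9   41.3]
 [  75.7  101.8   41.5]]
rim inner [[ 67.8 -93.1  41.3]
 [ 67.5  93.7  41.5]]
panel [[ 65.3 -89.2  27.5]
 [ 65.3  89.8  27.7]]
```

Panel is centred in the opening to about 0.5 mm on both axes. Lowering in.

Request:
play_rows(
  moves=[
    [0,0,0.008,0,0,0,5],
    [0,0,0.01,0,0,0,5],
    [0,0,0.008,0,0,0,5],
    [0,0,0,0,0,0,5],
  ],
)

```text
t: 16.05
eef_pos: [555.3, 47.8, 104.0]
tcp_rot: [3.14, 0.003, 2.882]
ft_force: [-0.4, -0.0, -3.1]
opening: 0.171
```

```bash
python3 - <<'E'
from h import *
go(554.4,47.8,95,165.1)
E
```

```text
t 16.05 pos [555.3  47.8 104. ] rpy [179.9   0.2 165.1] F [-0.4 -0.  -3.1] op 0.171 q6 -1.34
tool shift m [ 0.0009 -0.0003  0.009 ] turn [0.001 0.003 0.   ]
```

Request:
play_rows(
  moves=[
    [0.001,0,0.005,0.001,0.003,0,5],
    [0,0,0.003,0,0,0,5],
    [0,0,0,0,0,0,5],
  ],
)

```text
t: 16.35
eef_pos: [554.2, 48.1, 94.9]
tcp_rot: [3.142, -0.001, 2.882]
ft_force: [0.8, -0.5, -3.3]
opening: 0.168
```

```bash
python3 - <<'E'
from h import *
go(554.4,47.8,94.7,165.1)
E
```

```text
t 16.35 pos [554.2  48.1  94.9] rpy [180.   -0.  165.1] F [ 0.8 -0.5 -3.3] op 0.168 q6 -1.34
tool shift m [-0.0003 -0.0003  0.0002] turn [ 0.    -0.001  0.   ]
```

Request:
play_rows(
  moves=[
    [0,0,0.001,0,0,0,5],
    [0,0,0,0,0,0,5],
  ],
)

```text
t: 16.55
eef_pos: [554.4, 48.1, 95.1]
tcp_rot: [3.141, 0.0, 2.882]
ft_force: [-0.4, -0.2, -2.6]
opening: 0.169
```

Request:
play_rows(
  moves=[
    [0,0,0.0015,0,0,0,5],
    [0,0,0.0005,0,0,0,5],
  ],
)

```text
t: 16.75
eef_pos: [554.6, 48.1, 94.7]
tcp_rot: [3.141, 0.002, 2.882]
ft_force: [-1.2, -0.3, -1.2]
opening: 0.166
```

Request:
play_rows(
  moves=[
    [0,0,0.0015,0,0,0,5],
    [0,0,0.001,0,0,0,5],
  ],
)

```text
t: 16.95
eef_pos: [554.7, 48.1, 94.7]
tcp_rot: [3.141, 0.003, 2.882]
ft_force: [-2.4, 0.0, 8.8]
opening: 0.165
```

Firm contact at the expected height (94.7). Releasing.

Request:
play_rows(
  moves=[
    [0,0,0,0,0,0,40],
    [0,0,0,0,0,0,40],
    [0,0,0,0,0,0,40],
    [0,0,0,0,0,0,40],
    [0,0,-0.03,0,0,0,40],
    [0,0,-0.045,0,0,0,40],
    [0,0,-0.04,0,0,0,40],
  ],
)

```text
t: 17.65
eef_pos: [553.0, 48.1, 207.9]
tcp_rot: [-3.14, -0.005, 2.882]
ft_force: [1.6, 0.3, -0.5]
opening: 0.403
```

```bash
python3 - <<'E'
from h import *
go(444,-270,200,56)
c=shot("wrist","w16.png")
c=shot("side","d16.png"); crop(c,"d16a.png",230,110,120,110,6)
c=shot("scene","s16.png"); crop(c,"s16a.png",290,140,130,120,5)
E
```

```text
t 17.65 pos [553.   48.1 207.9] rpy [-179.9   -0.3  165.1] F [ 1.6  0.3 -0.5] op 0.403 q6 -1.34
tool shift m [ 0.0236 -0.3354  0.0085] turn [-0.006 -0.003  1.904]
```

View pics/w16.png

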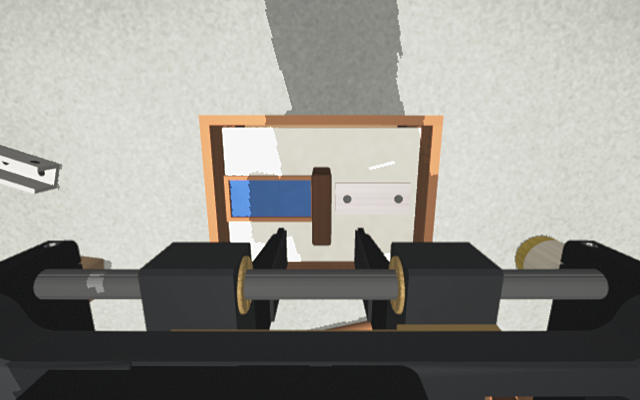

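View pics/d16a.png

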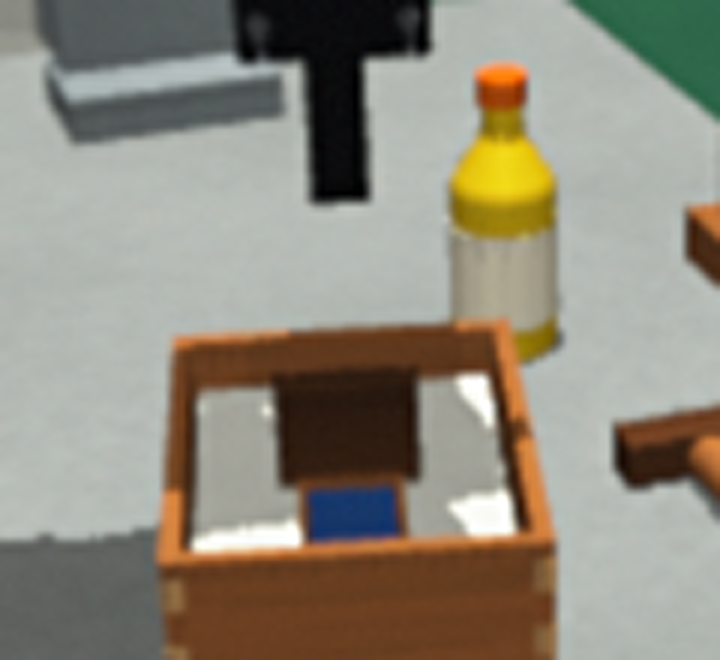

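View pics/s16a.png

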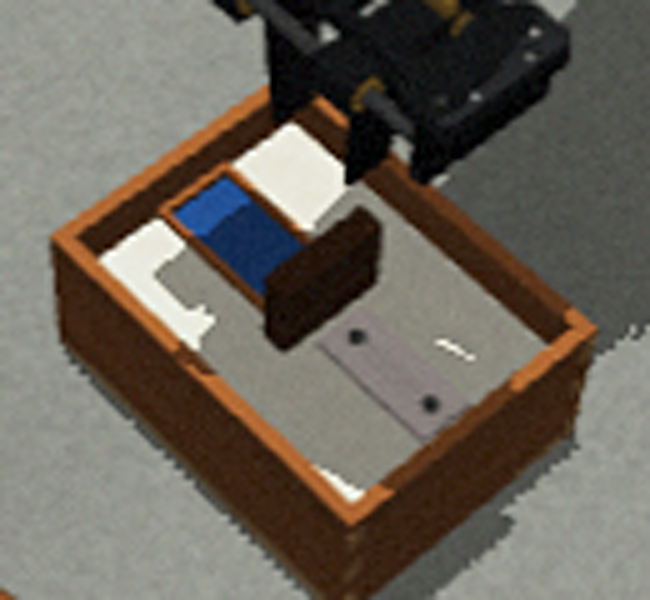

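Panel sits flat inside the box. I'll measure the recess now while it is in view.

```bash
python3 - <<'E'
from h import *
c=read_camera("wrist")
crop(c,"w16a.png",200,110,250,165,3.2)
E
```

```text
(no output)
```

View pics/w16a.png

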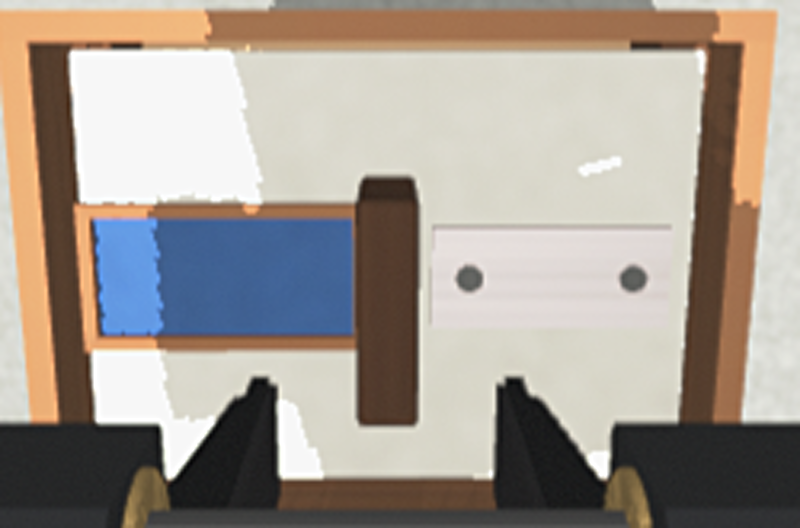

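```bash
python3 - <<'E'
from h import *
c=read_camera("wrist");s=state();R=Ro.from_euler('xyz',s["tcp_rot"]).as_matrix()
f=lambda L:(np.array(L,float)+.5)/3.2-.5+[200,110]
print("panel far corners",plane(c,f([(70,50),(706,50)]),67).round(1))
a=plane(c,f([(70,50),(706,50)]),67); d=a[1]-a[0]; print(np.linalg.norm(d),np.degrees(np.arctan2(d[1],d[0])))
q=plane(c,f([(359,196),(418,196),(417,425),(357,425)]),115);print("handle",q.mean(0).round(1),np.linalg.norm(q[1]-q[2]),np.linalg.norm(q[1]-q[0]))
h=q.mean(0)
q=plane(c,f([(75,204),(355,205),(355,352),(88,352)]),72);print("fence outer",q.round(1),np.linalg.norm(q[0]-q[3]))
l=(q[0]+q[3])/2; print("from far fence end: recess",l[:2]+42*np.array([np.cos(np.radians(75.1)),np.sin(np.radians(75.1))]))
print("from handle: recess",h[:2]-48*np.array([np.cos(np.radians(75.1)),np.sin(np.radians(75.1))]))
q=plane(c,f([(92,219),(354,219),(354,336),(97,336)]),67);l=(q[0]+q[3])/2;print("blue",l[:2]+38*np.array([np.cos(np.radians(75.1)),np.sin(np.radians(75.1))]),np.linalg.norm(q[0]-q[3]))
E
```

```text
panel far corners [[467.3 -20.6  67. ]
 [513.1 151.7  67. ]]
178.2713324081265 75.11490714226224
handle [551.7  49.  115. ] 59.156682450658074 14.32912968579345
fence outer [[508.5 -31.9  72. ]
 [529.4  45.3  72. ]
 [571.6  33.8  72. ]
 [551.3 -42.6  72. ]] 44.14756460936105
from far fence end: recess [540.72497049   3.35774136]
from handle: recess [539.37503604   2.6299714 ]
blue [541.11653139   1.52176305] 35.49435771517703
```

Request:
play_rows(
  moves=[
    [0.002,-0.03,0,0,0,0,60],
    [0.003,-0.044,0,0,0,0,60],
    [0.003,-0.046,0,0,0,0,60],
    [0.003,-0.046,0,0,0,0,60],
    [0.003,-0.046,0,0,0,0,60],
    [0.003,-0.046,0,0,0,0,60],
    [0.003,-0.044,0,0,0,0,60],
    [0.003,-0.03,0,0,0,0,60],
  ],
)

```text
t: 18.7
eef_pos: [439.1, -273.5, 193.5]
tcp_rot: [3.139, -0.025, 2.889]
ft_force: [0.5, -0.3, 0.3]
opening: 0.604
```

Request:
play_rows(
  moves=[
    [0,0,0,0,0,0.149,60],
    [0,0,0,0,0,0.149,60],
    [0,0,0,0,0,0.149,60],
    [0,0,0,0,0,0.149,60],
    [0,0,0,0,0,0.149,60],
    [0,0,0,0,0,0.149,60],
    [0,0,0,0,0,0.149,60],
    [0,0,0,0,0,0.149,60],
  ],
)

```text
t: 19.5
eef_pos: [432.8, -275.7, 179.3]
tcp_rot: [-3.103, -0.028, 1.684]
ft_force: [0.3, 0.4, -0.5]
opening: 0.599
```

Request:
play_rows(
  moves=[
    [0,0,0,0,0,0.149,60],
    [0,0,0,0,0,0.149,60],
    [0,0,0,0,0,0.149,60],
    [0,0,0,0,0,0.149,60],
    [0,0,0,0,0,0.08,60],
    [0,0,0,0,0,0,60],
  ],
)

```text
t: 20.1
eef_pos: [429.7, -273.3, 169.2]
tcp_rot: [-3.077, 0.001, 0.997]
ft_force: [-0.1, -0.1, 0.6]
opening: 0.606
```

```bash
python3 - <<'E'
from h import *
go(444,-270,200,56)
c=shot("wrist","w17.png")
E
```

```text
t 20.1 pos [ 429.7 -273.3  169.2] rpy [-176.3    0.    57.1] F [-0.1 -0.1  0.6] op 0.606 q6 -0.11
tool shift m [ 0.0105  0.0082 -0.0314] turn [-0.065  0.001  0.02 ]
```

View pics/w17.png

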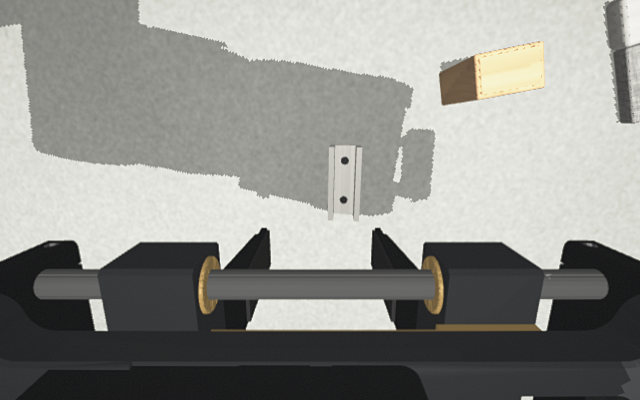

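Correct the tilt and position first, then measure.

Request:
play_rows(
  moves=[
    [0.004,0.004,-0.01,-0.065,0.001,0.02,60],
    [0.005,0.004,0,0,0,0,60],
    [0,0,0,0,0,0,60],
  ],
)

```text
t: 20.45
eef_pos: [441.7, -270.0, 176.7]
tcp_rot: [-3.138, -0.0, 0.987]
ft_force: [-0.7, 0.0, -0.5]
opening: 0.601
```

```bash
python3 - <<'E'
from h import *
go(444,-270,200,56)
c=shot("wrist","w18.png"); crop(c,"w18a.png",270,120,100,100,6)
E
```

```text
t 20.45 pos [ 441.7 -270.   176.7] rpy [-179.8   -0.    56.5] F [-0.7  0.  -0.5] op 0.601 q6 -0.09
tool shift m [ 0.0013  0.0019 -0.0233] turn [-0.004 -0.     0.009]
```

View pics/w18a.png

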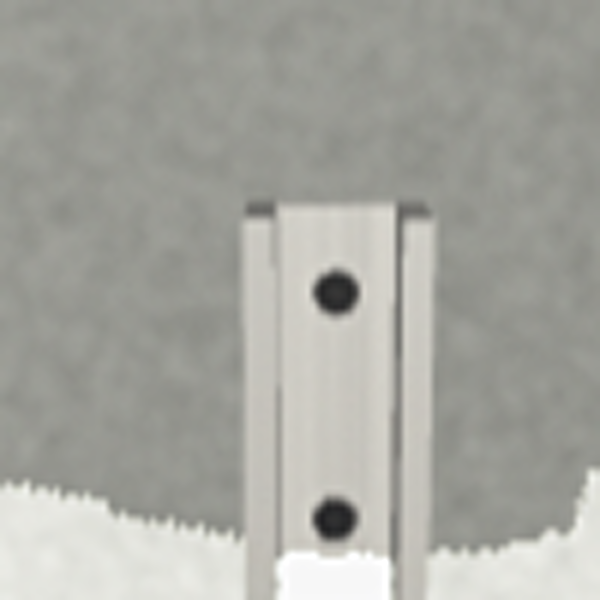

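```bash
python3 - <<'E'
from h import *
c=read_camera("wrist");s=state();R=Ro.from_euler('xyz',s["tcp_rot"]).as_matrix()
crop(c,"w18b.png",270,140,100,110,5)
f=lambda L:(np.array(L,float)+.5)/6-.5+[270,120]
p=plane(c,f([(337,292),(335,518)]),5);print("holes",p,p.mean(0),((p-s["eef_pos"])@R).round(1))
p=plane(c,f([(242,217),(434,217)]),30);print("walls far end",p,p.mean(0),((p-s["eef_pos"])@R).round(1))
p=plane(c,f([(242,217),(245,590)]),30);print("L",((p-s["eef_pos"])@R).round(1))
p=plane(c,f([(434,217),(426,590)]),30);print("R",((p-s["eef_pos"])@R).round(1))
E
```

```text
holes [[ 458.30497865 -253.6850991     5.        ]
 [ 436.16674823 -286.81220022    5.        ]] [ 447.23586344 -270.24864966    5.        ] [[ 23.    5.8 171.6]
 [-16.8   5.6 171.6]]
walls far end [[ 454.02610432 -232.59167696   30.        ]
 [ 479.03066779 -249.11503365   30.        ]] [ 466.52838605 -240.85335531   30.        ] [[ 38.3  -9.5 146.7]
 [ 38.3  20.5 146.6]]
L [[ 38.3  -9.5 146.7]
 [-22.5  -9.5 146.7]]
R [[ 38.3  20.5 146.6]
 [-22.4  20.2 146.6]]
```

View pics/w18b.png

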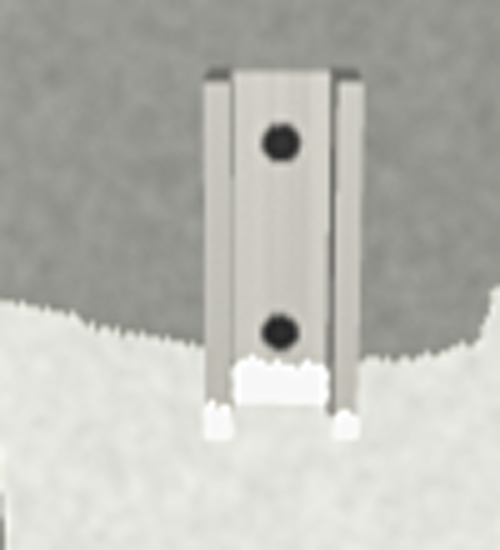

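Request:
play_rows(
  moves=[
    [0.003,0.0055,0.03,-0.004,0,0.002,60],
    [0,0,0.045,0,0,0,60],
    [0,0,0.035,0,0,0,60],
    [0,0,0.015,0,0,0,60],
    [0,0,0,0,0,0,60],
  ],
)

```text
t: 21.05
eef_pos: [448.1, -271.5, 46.8]
tcp_rot: [-3.14, 0.0, 0.989]
ft_force: [0.7, 0.1, 0.9]
opening: 0.602
```

```bash
python3 - <<'E'
from h import *
go(447.1,-270.1,23,56.4)
c=shot("wrist","w19.png")
E
```

```text
t 21.05 pos [ 448.1 -271.5   46.8] rpy [-179.9    0.    56.6] F [0.7 0.1 0.9] op 0.602 q6 -0.09
tool shift m [ 0.0006 -0.0016  0.0239] turn [-0.001  0.     0.004]
```

View pics/w19.png

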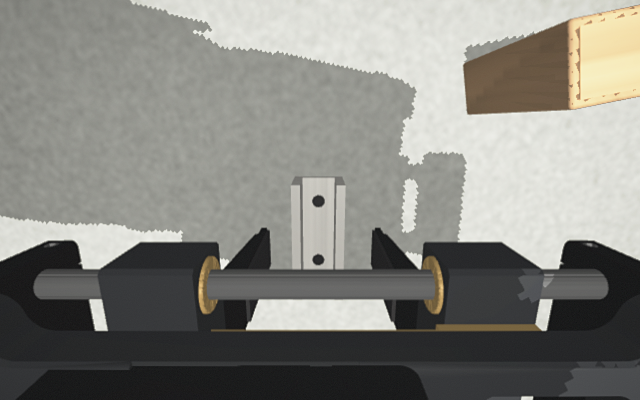

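Request:
play_rows(
  moves=[
    [0.0005,-0.0015,0.012,0,0,0.004,60],
    [0,0,0.01,0,0,0,60],
    [0,0,0,0,0,0,60],
  ],
)

```text
t: 21.4
eef_pos: [448.2, -271.1, 26.1]
tcp_rot: [3.139, 0.001, 0.985]
ft_force: [0.5, 0.2, 1.0]
opening: 0.601
```

```bash
python3 - <<'E'
from h import *
go(447.1,-270.1,23,56.4)
E
```

```text
t 21.4 pos [ 448.2 -271.1   26.1] rpy [179.8   0.   56.4] F [0.5 0.2 1. ] op 0.601 q6 -0.08
tool shift m [ 0.0002 -0.0015  0.0031] turn [0.003 0.001 0.001]
```

Request:
play_rows(
  moves=[
    [0,-0.0015,0.003,0.003,0,0,60],
    [0,0,0,0,0,0,20],
    [0,0,0,0,0,0,20],
    [0,0,0,0,0,0,20],
    [0,0,0,0,0,0,20],
    [0,0,0,0,0,0,20],
    [0,0,0,0,0,0,20],
  ],
)

```text
t: 22.1
eef_pos: [447.3, -270.6, 24.3]
tcp_rot: [3.14, 0.001, 0.985]
ft_force: [0.6, 0.9, -2.3]
opening: 0.314
```

```bash
python3 - <<'E'
from h import *
go(447.1,-270.1,23,56.4)
E
```

```text
t 22.1 pos [ 447.3 -270.6   24.3] rpy [179.9   0.   56.4] F [ 0.6  0.9 -2.3] op 0.314 q6 -0.08
tool shift m [ 0.0003 -0.0004  0.0013] turn [0.001 0.001 0.001]
```

Request:
play_rows(
  moves=[
    [0,0,-0.01,0,0,0,20],
    [0,0,-0.03,0,0,0,20],
    [0,0,-0.045,0,0,-0.1,20],
    [0,0,-0.045,0,0,-0.12,20],
    [0,0,-0.04,0,0,-0.1,20],
    [0,0,0,0,0,0,20],
  ],
)

```text
t: 22.7
eef_pos: [446.4, -269.7, 202.7]
tcp_rot: [-3.14, 0.0, 1.318]
ft_force: [-0.0, -0.8, -1.8]
opening: 0.312
```

```bash
python3 - <<'E'
from h import *
go(541-.257*90,2-.966*90,190,75.1)
E
```

```text
t 22.7 pos [ 446.4 -269.7  202.7] rpy [-179.9    0.    75.5] F [-0.  -0.8 -1.8] op 0.312 q6 -0.42
tool shift m [0.1968 0.0229 0.0126] turn [-0.002  0.     0.007]
```

Request:
play_rows(
  moves=[
    [0.02,0.002,0,0,0,0.007,20],
    [0.035,0.005,0,0,0,0,20],
    [0.04,0.005,0.003,0,0,0,20],
    [0.04,0.005,0.003,0,0,0,20],
    [0.035,0.004,0,0,0,0,20],
    [0.02,0.002,0,0,0,0,20],
    [0,0,0,0,0,0,20],
  ],
)

```text
t: 23.4
eef_pos: [517.8, -85.6, 196.0]
tcp_rot: [-3.139, 0.001, 1.299]
ft_force: [-0.3, -0.2, -2.8]
opening: 0.312
```

```bash
python3 - <<'E'
from h import *
go(541,2,190,75.1)
c=shot("wrist","w20.png"); crop(c,"w20a.png",200,0,240,240,2.5)
E
```

```text
t 23.4 pos [517.8 -85.6 196. ] rpy [-1.799e+02  1.000e-01  7.440e+01] F [-0.3 -0.2 -2.8] op 0.312 q6 -0.02
tool shift m [ 0.0907 -0.0011  0.006 ] turn [-0.002  0.001 -0.011]
```

View pics/w20a.png

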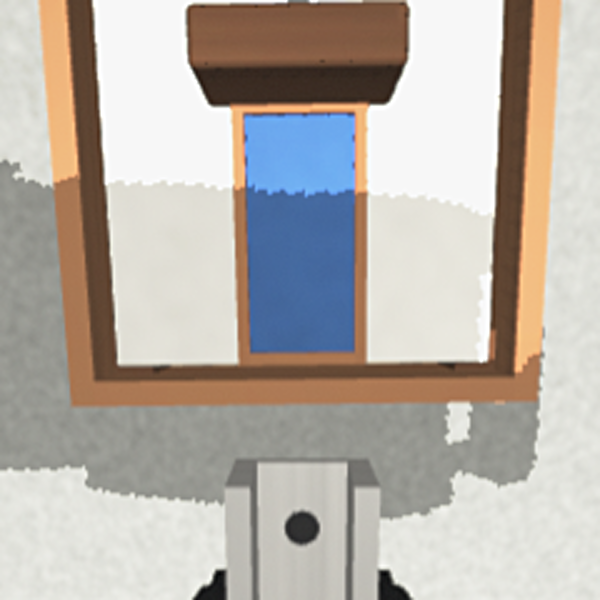

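```bash
python3 - <<'E'
from h import *
c=read_camera("wrist");s=state();R=Ro.from_euler('xyz',s["tcp_rot"]).as_matrix();z0=s["eef_pos"][2]
f=lambda L:(np.array(L,float)+.5)/2.5-.5+[200,0]
q=plane(c,f([(232,104),(368,105),(365,363),(239,363)]),72);e=np.diff(np.r_[q,q[:1]],axis=0)[:,:2]
print("fence",q.mean(0).round(1),np.linalg.norm(e,axis=1).round(1),np.degrees(np.arctan2(e[:,1],e[:,0])).round(1))
q=plane(c,f([(244,114),(356,115)]),72);q2=plane(c,f([(357,352),(248,352)]),72);q=np.r_[q,q2];e=np.diff(np.r_[q,q[:1]],axis=0)[:,:2]
print("inner",q.mean(0).round(1),np.linalg.norm(e,axis=1).round(1),np.degrees(np.arctan2(e[:,1],e[:,0])).round(1))
print("br base far",((plane(c,f([(235,460),(364,460)]),z0-24.3)-s["eef_pos"])@R).round(1))
print("br top far",((plane(c,f([(226,486),(380,486)]),z0+5.7)-s["eef_pos"])@R).round(1))
q=plane(c,f([(70,405),(540,402)]),90);print("rim",q.mean(0),np.linalg.norm(q[0]-q[1]), q.mean(0)[:2]+(101-48)*np.array([.257,.966]))
E
```

```text
fence [5.415e+02 4.000e-01 7.200e+01] [43.4 81.3 43.3 81.6] [ -16.  -105.2  164.4   74.9]
inner [541.7   0.7  72. ] [35.9 74.7 37.4 75. ] [ -16.1 -104.4  164.4   74.5]
br base far [[ 35.5 -15.   24.3]
 [ 35.5  14.4  24.2]]
br top far [[ 36.1 -14.3  -5.7]
 [ 36.1  15.1  -5.8]]
rim [528.62389425 -50.54873261  90.        ] 153.1291902285035 [542.24489425   0.64926739]
```

```bash
python3 - <<'E'
from h import *
go(541.9,0.9,150,75.1)
E
```

```text
t 23.5 pos [517.3 -87.5 196.2] rpy [-1.799e+02  1.000e-01  7.440e+01] F [ 0.5 -1.1 -1.7] op 0.314 q6 -0.02
tool shift m [0.0918 0.     0.046 ] turn [-0.002  0.001 -0.012]
```

Request:
play_rows(
  moves=[
    [0.03,0,0,-0.002,0,-0.012,20],
    [0.03,0,0.005,0,0,0,20],
    [0.02,0,0.015,0,0,0,20],
    [0.01,0,0.02,0,0,0,20],
    [0,0,0.005,0,0,0,20],
    [0,0,0,0,0,0,20],
  ],
)

```text
t: 24.1
eef_pos: [540.3, -5.2, 149.5]
tcp_rot: [-3.141, 0.003, 1.3]
ft_force: [-0.6, 0.6, -1.9]
opening: 0.311
```

```bash
python3 - <<'E'
from h import *
go(541.9,0.9,130,75.1)
E
```

```text
t 24.1 pos [540.3  -5.2 149.5] rpy [-180.     0.2   74.5] F [-0.6  0.6 -1.9] op 0.311 q6 0.14
tool shift m [ 0.0064 -0.0001  0.0195] turn [-0.001  0.003 -0.011]
```

Request:
play_rows(
  moves=[
    [0.006,0,0.01,-0.001,0.003,-0.011,20],
    [0,0,0.012,0,0,0,20],
    [0,0,0,0,0,0,20],
  ],
)

```text
t: 24.4
eef_pos: [542.2, -1.6, 127.2]
tcp_rot: [3.139, -0.001, 1.309]
ft_force: [0.5, -0.6, -2.3]
opening: 0.315
```

```bash
python3 - <<'E'
from h import *
go(541.9,0.9,110,75.1)
c=shot("wrist","w21.png"); crop(c,"w21a.png",220,120,200,160,4)
c=shot("side","d21.png"); crop(c,"d21a.png",230,110,120,110,6)
E
```

```text
t 24.4 pos [542.2  -1.6 127.2] rpy [179.9  -0.   75. ] F [ 0.5 -0.6 -2.3] op 0.315 q6 0.14
tool shift m [ 0.0023 -0.001   0.0172] turn [ 0.002 -0.001 -0.002]
```

View pics/w21a.png

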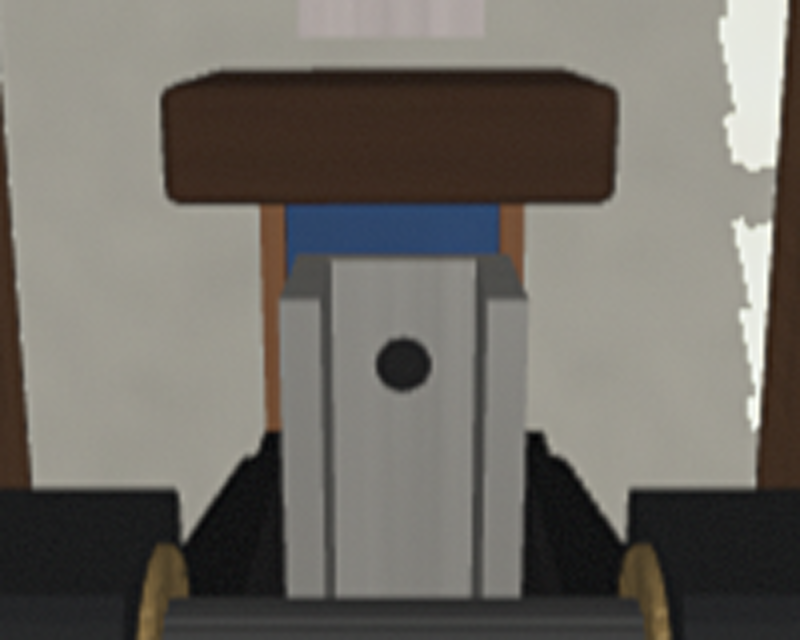

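View pics/d21a.png

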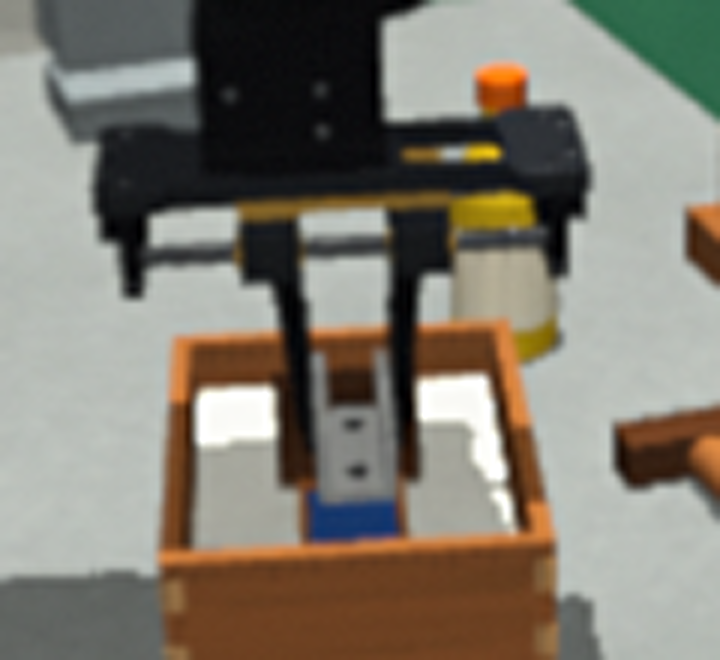

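```bash
python3 - <<'E'
from h import *
c=read_camera("wrist");s=state();R=Ro.from_euler('xyz',s["tcp_rot"]).as_matrix();z0=s["eef_pos"][2]
f=lambda L:(np.array(L,float)+.5)/4-.5+[220,120]
for n,p,z in (("fence outer",[(262,235),(524,235)],72),("blue",[(287,235),(499,235)],70),("br base",[(299,256),(516,256)],z0-24.3),("br top",[(280,298),(526,298)],z0+5.7),("handle top near",[(168,203),(612,203)],115),("plate end",[(298,38),(486,38)],69)):
    print(n,((plane(c,f(p),z)-s["eef_pos"])@R).round(1))
go(541.9,0.9,110,75.1)
E
```

```text
fence outer [[ 32.  -23.4  56.5]
 [ 31.9  20.4  56.7]]
blue [[ 31.6 -19.4  58.6]
 [ 31.6  16.4  58.7]]
br base [[ 34.5 -14.6  24.3]
 [ 34.5  16.3  24.4]]
br top [[ 35.  -14.5  -5.7]
 [ 35.   14.9  -5.6]]
handle top near [[ 43.7 -30.9  13.5]
 [ 43.6  27.9  13.8]]
plate end [[ 64.  -16.9  59.6]
 [ 64.   13.8  59.7]]
t 24.55 pos [542.9  -1.4 128.6] rpy [ 1.798e+02 -1.000e-01  7.500e+01] F [ 0.6 -0.6 -2.1] op 0.315 q6 0.14
tool shift m [ 0.0019 -0.0016  0.0186] turn [ 0.004 -0.001 -0.001]
```

Request:
play_rows(
  moves=[
    [0.0025,-0.0018,0.005,0.004,-0.001,0,20],
    [0,0,0.006,0,0,0,20],
    [0,0,0,0,0,0,20],
  ],
)

```text
t: 24.85
eef_pos: [542.0, 1.6, 117.6]
tcp_rot: [3.14, -0.0, 1.309]
ft_force: [0.2, 0.4, -2.0]
opening: 0.313
```

```bash
python3 - <<'E'
from h import *
go(542,1.2,91.3,75.1)
c=shot("wrist","w22.png"); crop(c,"w22a.png",220,120,200,160,4)
c=shot("side","d22.png"); crop(c,"d22a.png",260,130,60,80,8)
E
```

```text
t 24.85 pos [542.    1.6 117.6] rpy [179.9  -0.   75. ] F [ 0.2  0.4 -2. ] op 0.313 q6 0.14
tool shift m [-0.0004  0.0001  0.0263] turn [ 0.001 -0.    -0.002]
```

View pics/w22a.png

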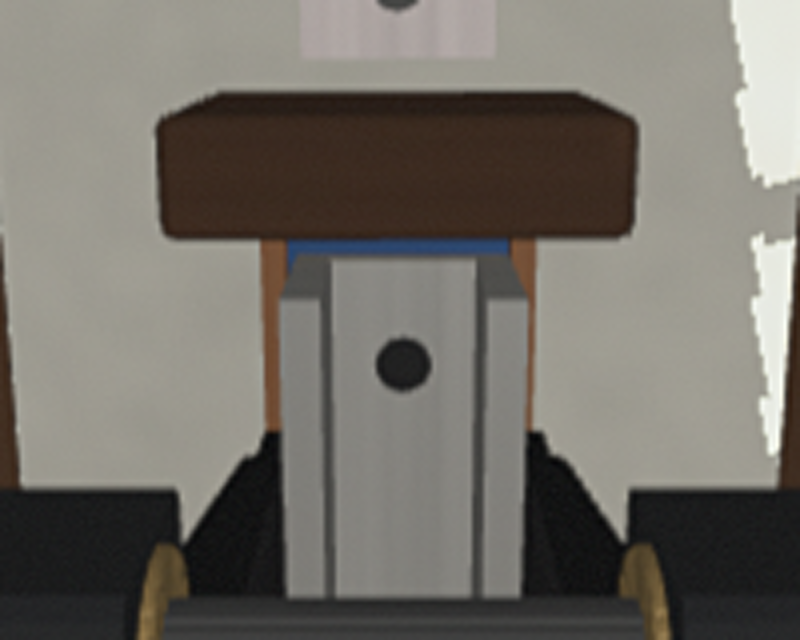

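View pics/d22a.png

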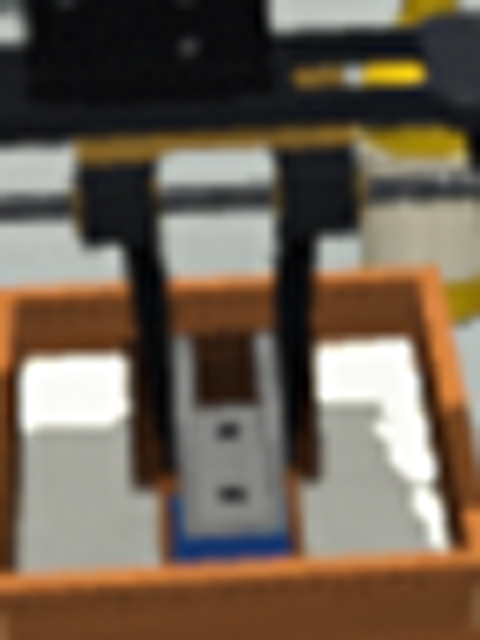

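```bash
python3 - <<'E'
from h import *
c=read_camera("wrist");s=state();R=Ro.from_euler('xyz',s["tcp_rot"]).as_matrix();z0=s["eef_pos"][2]
f=lambda L:(np.array(L,float)+.5)/4-.5+[220,120]
for n,p,z in (("fence outer",[(262,248),(536,248)],72),("blue",[(288,248),(511,248)],72),("br base",[(297,256),(518,256)],z0-24.3),("br top",[(280,298),(527,298)],z0+5.7),("handle top near",[(166,239),(632,239)],115),("handle top far",[(160,118),(636,118)],115)):
    print(n,((plane(c,f(p),z)-s["eef_pos"])@R).round(1))
go(542,1.2,91.3,75.1)
E
```

```text
fence outer [[ 31.8 -22.3  46.2]
 [ 31.8  21.4  46.3]]
blue [[ 31.8 -18.1  46.2]
 [ 31.8  17.5  46.3]]
br base [[ 34.6 -14.9  24.3]
 [ 34.6  16.6  24.3]]
br top [[ 35.2 -14.5  -5.7]
 [ 35.2  15.1  -5.7]]
handle top near [[ 40.8 -29.5   3.2]
 [ 40.7  28.9   3.3]]
handle top far [[ 55.8 -29.6   3.2]
 [ 55.8  28.8   3.3]]
t 25.0 pos [542.3   1.5 118.2] rpy [179.9  -0.   75. ] F [ 0.6 -0.1 -1.7] op 0.313 q6 0.14
tool shift m [-0.0004 -0.0003  0.0269] turn [ 0.002 -0.    -0.002]
```

Bracket is within 1 mm of recess centre on both axes. Lowering.

Request:
play_rows(
  moves=[
    [0,-0.0007,0.007,0.002,0,-0.002,20],
    [0,0,0.007,0,0,0,20],
    [0,0,0.004,0,0,0,20],
    [0,0,0,0,0,0,20],
  ],
)

```text
t: 25.4
eef_pos: [541.6, 1.7, 98.7]
tcp_rot: [3.141, -0.0, 1.311]
ft_force: [-0.5, -0.4, -2.6]
opening: 0.313
```

```bash
python3 - <<'E'
from h import *
go(541.8,1.3,91.3,75.1)
c=shot("wrist","w23.png"); crop(c,"w23a.png",220,120,200,160,4)
E
```

```text
t 25.4 pos [541.6   1.7  98.7] rpy [180.   -0.   75.1] F [-0.5 -0.4 -2.6] op 0.313 q6 0.14
tool shift m [-0.0004  0.0002  0.0074] turn [ 0.    -0.     0.001]
```

View pics/w23a.png

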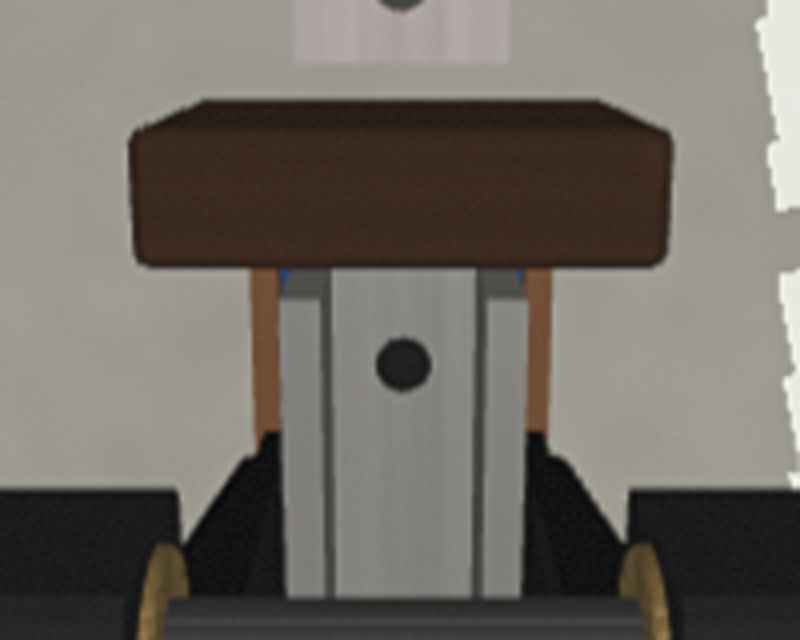

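Request:
play_rows(
  moves=[
    [0,-0.0003,0.003,0,0,0,20],
    [0,0,0.002,0,0,0,20],
    [0,0,0.0005,0,0,0,20],
  ],
)

```text
t: 25.75
eef_pos: [541.6, 1.7, 93.2]
tcp_rot: [3.14, -0.0, 1.311]
ft_force: [0.2, 0.4, -2.1]
opening: 0.316
```

Request:
play_rows(
  moves=[
    [0,0,0.001,0,0,0,20],
    [0,0,0,0,0,0,20],
  ],
)

```text
t: 25.95
eef_pos: [541.7, 1.7, 92.2]
tcp_rot: [3.14, -0.0, 1.311]
ft_force: [-1.0, -0.6, -2.9]
opening: 0.314
```

Request:
play_rows(
  moves=[
    [0,0,0.001,0,0,0,20],
    [0,0,0.0005,0,0,0,20],
  ],
)

```text
t: 26.15
eef_pos: [541.8, 1.7, 91.2]
tcp_rot: [3.14, -0.0, 1.311]
ft_force: [-3.3, 0.3, 9.2]
opening: 0.316
```

Request:
play_rows(
  moves=[
    [0,0,0.001,0,0,0,20],
    [0,0,0.0005,0,0,0,20],
  ],
)

```text
t: 26.35
eef_pos: [541.8, 1.8, 91.3]
tcp_rot: [3.139, -0.0, 1.312]
ft_force: [-1.5, 0.0, 1.1]
opening: 0.312
```

Request:
play_rows(
  moves=[
    [0,0,0,0,0,0,52],
    [0,0,0,0,0,0,52],
    [0,0,0,0,0,0,52],
    [0,0,0,0,0,0,52],
    [0,0,-0.02,0,0,0,52],
    [0,0,-0.04,0,0,0,52],
    [-0.01,0,-0.045,0,0,0,52],
    [-0.045,0,-0.01,0,0,0,52],
  ],
)

```text
t: 27.15
eef_pos: [527.6, -49.5, 207.9]
tcp_rot: [-3.141, 0.0, 1.316]
ft_force: [0.5, -0.5, -0.5]
opening: 0.521
```

Request:
play_rows(
  moves=[
    [-0.04,0,0,0,0,0,52],
    [-0.03,0,0,0,0,0,52],
    [-0.01,0,0,0,0,0,52],
    [0,0,0,0,0,0,52],
  ],
)

```text
t: 27.55
eef_pos: [506.6, -132.5, 210.9]
tcp_rot: [3.137, 0.001, 1.314]
ft_force: [0.3, 0.6, -0.1]
opening: 0.518
```

```bash
python3 - <<'E'
from h import *
c=shot("wrist","w24.png")
c=shot("side","d24.png"); crop(c,"d24a.png",230,110,120,110,6)
c=shot("scene","s24.png"); crop(c,"s24a.png",290,140,130,120,5)
go(541.8,1.3,91.3,75.1)
E
```

```text
t 27.7 pos [ 506.9 -130.8  210.7] rpy [179.8   0.   75.4] F [0.  0.4 1. ] op 0.521 q6 -0.12
tool shift m [ 0.1367 -0.      0.1193] turn [0.004 0.001 0.005]
```

View pics/w24.png

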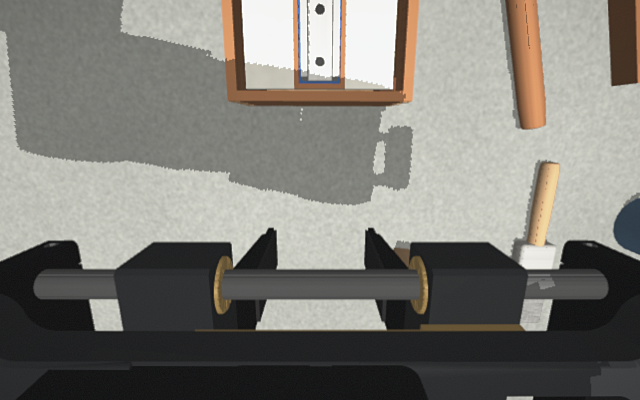

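View pics/d24a.png

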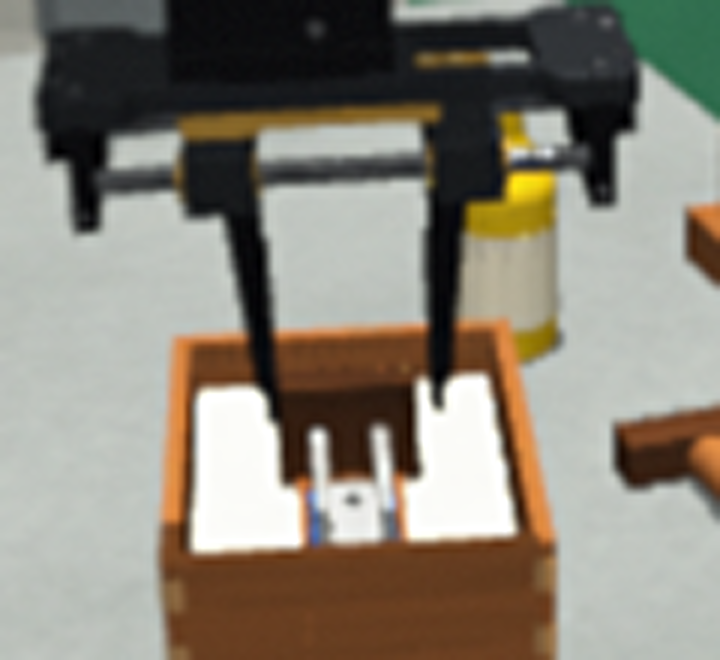

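View pics/s24a.png

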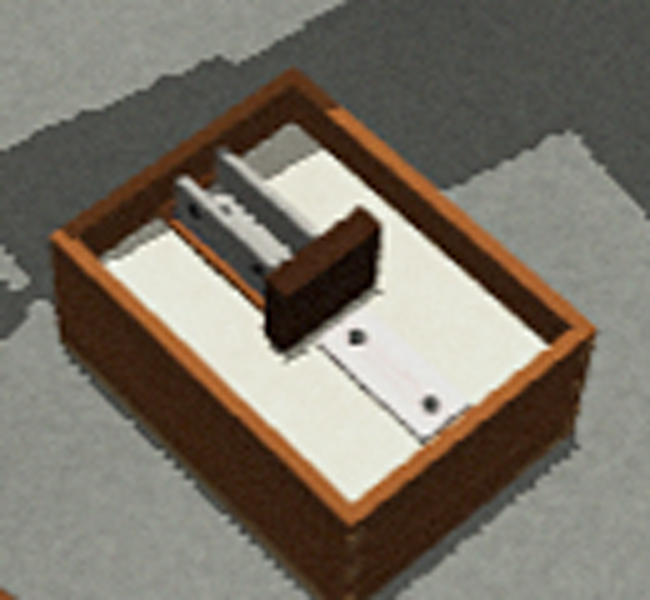

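View pics/s24.png

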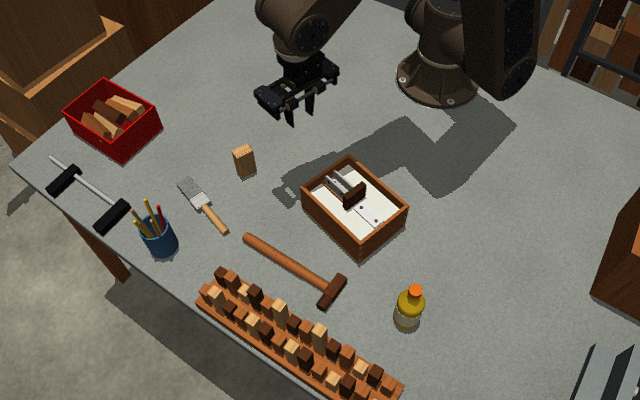

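Bracket stands in the recess, panel level, bystanders as before. One close-up of the near fence end (wrist ~ (320,80)).

```bash
python3 - <<'E'
from h import *
c=read_camera("wrist"); crop(c,"w24a.png",270,0,100,110,6)
E
```

```text
(no output)
```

View pics/w24a.png

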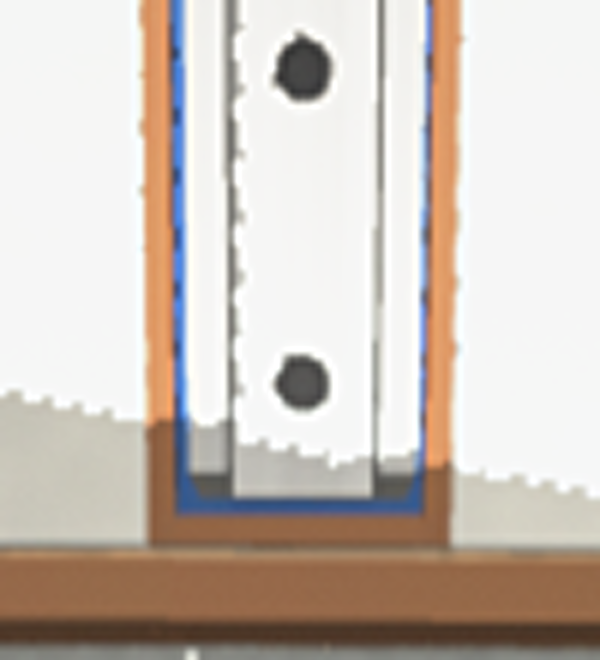

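Blue shows around the bracket on the near end and both sides, so it lies inside the fence. Handing in.

```bash
python3 -c "
from cell import *
print(job_done())"
```

```text
the job is handed in; nothing more can be done
None
```

The kit box is packed and handed in at about 28 s of the 72 s allowed; the hand-in gives no verdict.

- **Walnut block:** I lowered it into the green pocket and released it at the height expected for a seated block. The view afterwards showed all three blocks level in their pockets.
- **Divider:** It went in centred to about 0.5 mm. It met the posts at the height expected (TCP 94.7 mm), and the side and scene views show it flat inside the box.
- **Bracket:** I placed it open side up in the recess, with contact at the height expected (TCP about 91.3 mm). The last close-up shows blue floor on both sides and at the near end, so it is inside the fence there. The handle hides the far end, so I relied on the position measurements for that end.
- **Forces and bystanders:** The largest wrist force I read was about 9 N, at the divider and bracket contacts. In the last scene view the offcut, bottle, hammer and brush look unmoved, and the gripper is clear of everything.

**Disagreements:** The fixed scene camera put the box, block, divider and bracket about 3–4 mm off the wrist-camera positions. I used the wrist values because they matched the held parts. Separate estimates of the recess centre differed by 1–2 mm, and I settled that with a close look before lowering the bracket.

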